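Load the analyser and crank the sample tray home

ROBOT

A 7-joint arm with a two-finger parallel gripper is mounted at the origin on the work surface. World frame = base frame: x ahead of the robot, y to its left, z up, the work surface at z = 0. Lengths are in m, angles in rad, forces in N, time in s.
With the tool pointing down it reaches from about 0.35 to 0.9 m from the base axis. Payload 7.2 kg.
Tool frame: the origin (TCP) lies on the centre line of the jaws, within the pads' length; the fingertips stand 19 mm ahead of it and the grasp point (between the pads) is the TCP; z points along the fingers, y is the line along which they close (so a half turn about z gives the same grasp; the last joint's range is limited). The gripper opens to 85 mm and grips with 20 to 120 N. Pads are 22 mm wide; open, the fingers measure 114 mm over their backs; the gripper's body (76 mm by 85 mm) begins 54 mm behind the grasp point. The pads swing forward as they close: fully open they stand 13 mm farther back than shut.
Start: joints at [-1.417, 0.411, -0.013, 1.596, 0.006, 1.134, -0.082], TCP at [0.138, 0.61, 0.25] pointing down, gripper open.
Joint ranges: [-2.95, 2.95], [-0.29, 1.99], [-1.47, 1.44], [0.14, 2.54], [-1.03, 4.17], [0.13, 1.85], [-2.86, 2.86]. Speed limits (rad/s): [2.39, 2.39, 3.01, 3.01, 3.14, 3.14, 3.14].

INTERFACE

Orientations are given as [roll, pitch, yaw] about the fixed x, y, z axes, in that order (R = Rz(yaw) Ry(pitch) Rx(roll)).
In Python, from rig import get_obs, capture, sign_off gives the robot as it stands.
- The arm moves only by the tool play_rows, never from a script. Its argument "steps" is a list of rows, each a list of 4 numbers: the shift along the world's x, y, z scaled (see below), then the turn about the world's z scaled (see below). A call has 1 to 5 rows; each row is the pose to reach, as a shift and turn from the pose commanded when the call began; what a row does not reach only later rows make up. The controller multiplies each number of a shift by 200 mm and each number of a turn by 90 degrees. A row lasts 1/12 s, in which the tool goes at most 41.7 mm and 7.16 degrees, less where a joint would pass 70% of its speed; a pose out of reach is approached as far as the arm can. A call with a number of a shift or a turn outside -1 to 1 is refused whole. A call with a gripper value outside its range is refused whole. "jaw" is the opening, from -1 (shut) to 1 (fully open), set as the call begins (left out, the last holds). The fingers move at their own pace and stop on an object; the grip force is fixed at half the most. Time passes only in rows, so rows that repeat a pose let the fingers close. It gives the time, the measured TCP pose, the force, the opening and the grip force at its end, in the units of the state.
- get_obs(): the state, without advancing time (a new reading comes with each control period).
- capture(name): name is "scene" or "top" or "wrist"; returns a dict with "image" (400x640x3 uint8, red, green, blue), "fx", "fy", "cx", "cy" (pixels), "k1" (the pictures are not rectified: a ray, as slopes to the right and down, at radius r is drawn at 1 + k1 r^2 times it, then the intrinsics apply), "T" (4x4, takes a point from camera to world coordinates). Camera axes: x right, y up, looking along -z (the intrinsics and any distortion apply to the point x, -y, -z); pixel columns grow to the right and rows downward; lengths in m; the calibration is good to about 2 mm. A picture is of the moment at which its call begins. There is no depth.
- sign_off(): hands the job in; it is judged then, once.
The state is a dict: "clock": time; "joint_pos": joint angles; "joint_velocities": joint speeds; "tau": joint torques, N m; "position": TCP position; "eef_rot": TCP orientation; "ft_force": force on the tool from outside, world axes, zero at the start; "wrist_torque": the same for the moment, N m; "width": finger opening in m; "gripper_force": force on a finger pad.
Only numpy, scipy, OpenCV 4.12 (cv2) and the standard library are available. Lean on these libraries where they do the work, as an engineer would, in place of code of your own. Each camera call takes 0.05 s, during which the arm holds its last target. There are 200 camera calls.

TASK

Clear the solvent bottle off the analyser's track and stand it upright on the yellow bench mat, wholly on it, and stand every amber sample jar upright on the floor of the steel sample tray while that tray is still cranked out. Then turn the hand crank clockwise, several full turns, until the sample tray is fully home against the analyser, and only then press the green start button all the way down and let go. Leave the other things on the bench where they are.

Things in the scene. Friction and masses are not known exactly. Their poses are not given: they have to be found in the camera images.
- bottle: clear glass solvent bottle with a blue cap and a paper label: body 60 mm in diameter up to 78 mm, neck 34 mm, cap 40 mm in diameter from 90 to 110 mm; 250 g; it stands on the analyser's track at the start; origin at the centre of its underside, z up
- jar0: amber sample jar with a white screw cap, squat upright cylinder 50 mm in diameter (cap 47 mm), 40 mm tall (cap from 30 mm up), 90 g; origin at the centre of its underside, z up. Two to four such jars are present, the others are absent
- jar1: amber sample jar with a white screw cap, squat upright cylinder 50 mm in diameter (cap 47 mm), 40 mm tall (cap from 30 mm up), 90 g; origin at the centre of its underside, z up. Two to four such jars are present, the others are absent
- jar2: amber sample jar with a white screw cap, squat upright cylinder 50 mm in diameter (cap 47 mm), 40 mm tall (cap from 30 mm up), 90 g; origin at the centre of its underside, z up. Two to four such jars are present, the others are absent
- jar3: amber sample jar with a white screw cap, squat upright cylinder 50 mm in diameter (cap 47 mm), 40 mm tall (cap from 30 mm up), 90 g; origin at the centre of its underside, z up. Two to four such jars are present, the others are absent
- mat_top (a point): centre of the top of the fixed flat yellow bench mat, 150 x 150 mm, 4 mm thick, lying on the bench; axes along its sides
- tray_floor (a point): centre of the floor of the steel sample tray that slides on the analyser's track; inside 70 mm (its x) by 232 mm (its y), rim 12 mm above this floor; the floor is 14 mm above the bench; +y is the way it slides, towards the white analyser. Under it the aluminium track plate is 120 mm wide, its top 8 mm above the bench
- stage (a joint): travel of the sample tray in m: 0 fully out, 0.16 fully home against the analyser's rubber buffers; driven by the crank, 10.2 mm per radian (64 mm per turn)
- crank (a joint): angle of the hand crank in rad, grows clockwise seen from above; 0 with the tray out, 15.7 (2.5 turns) with the tray home, stops at both ends
- crank_axis (a point): point on the crank's vertical axis, 113 mm above the bench, on the grey gearbox beside the track; its axes are the analyser's (y along the track towards the analyser). At crank angle q the grip lies from here in direction (sin q, cos q) of its x and y
- crank_grip (a point): middle of the crank's red upright grip, 50 mm from the axis and 113 mm above the bench; the grip is a flat paddle fixed to the steel arm (it does not spin): 16 mm thick along this frame's x (tangential), 34 mm along its y (radial, outwards), standing from 85 to 133 mm above the bench, with the arm's top at 85 mm
- start (a joint): green start button, m pressed: 0 up, 0.006 fully down; about 5 N
- start_top (a point): centre of the top of the green start button (36 mm across, pressed straight down) on the low front part of the white analyser, whose top is 85 mm above the bench; a part 160 mm high stands behind it, its face 55 mm farther along the analyser's x
- crucible: bystander: white ceramic cup, 52 mm across, 42 mm tall, standing among the jars; origin under its centre
- tipbox: bystander: blue box 85 x 120 x 60 mm behind the track; origin under its centre
- beaker: bystander: glass beaker, 70 mm across, 90 mm tall, behind the track; origin under its centre
- mouse: bystander: black computer mouse, 58 x 100 mm, 30 mm tall; origin under its centre
- spatula: bystander: spatula 160 mm long lying on the bench; origin under its middle
- dish: bystander: white covered dish 70 mm across, 16 mm tall; origin under its centre
- washbottle: bystander: white bottle with a red cap, 66 mm across, 160 mm tall; origin under its centre

How it is judged:
By the outcome, as a careful person would: the job done as asked, in the order asked, and still so for the second after the job is handed in, with the robot touching nothing.
Of jar0, jar1, jar2, jar3 only 2 to 4 are there at a start; the rules pass over those that are not, and their reading is None.
At some moment in a run one of jar0, jar1, jar2, jar3 may be knocked a few centimetres aside while the robot is not near it.
Once in a run the grip may slacken for a moment while it holds something.
It also fails if it takes over 210 s, if anything falls off the work surface, if the arm or the gripper's body presses on something with over 40 N, if the wrist force passes 120 N, or if a joint passes its speed limit or range.

## Working session

There is one attempt and no reset: what is moved stays moved. The work goes in short steps, Python scripts to look and compute and a tool call to move; the robot and the scene stay as the last step left them, time stands still between calls to the robot, and variables do not carry over. Pictures are saved under pics/ and viewed, at most 14 in all, crops included, and the job is handed in when it is done.

Besides the shell and the picture viewer there is one more tool, called by a JSON object that holds its "fn" and its "kwargs". play_rows: Moves the arm, as the interface text tells. Shifts and turns lie within -1 to 1; 1 stands for 200 mm of shift or 90 degrees of turn. Its arguments: {"type":"object","properties":{"steps":{"type":"array","items":{"type":"array","items":{"type":"number","minimum":-1,"maximum":1}}},"jaw":{"type":"number"}},"required":["steps"]}

```bash
mkdir -p pics; ls
cat > h.py <<'E'
import numpy as np, cv2
from rig import get_obs, capture
def save(n,f):
    c=capture(n); cv2.imwrite('pics/'+f+'.png',c['image'][:,:,::-1]); np.save('pics/'+f+'.npy',c,allow_pickle=True); return c
def load(f): return np.load('pics/'+f+'.npy',allow_pickle=True).item()
def ray(c,u,v):
    K=np.array([[c['fx'],0,c['cx']],[0,c['fy'],c['cy']],[0,0,1.]])
    p=cv2.undistortPoints(np.array([[[u,v]]],float),K,np.array([c['k1'],0,0,0.]))[0,0]
    T=np.array(c['T']); return T[:3,3],T[:3,:3]@np.array([p[0],-p[1],-1.])
def plane(c,u,v,z):
    o,d=ray(c,u,v); return (o+d*(z-o[2])/d[2]).round(4)
def tri(rs):
    A=0;b=0
    for o,d in rs:
        d=d/np.linalg.norm(d);P=np.eye(3)-np.outer(d,d);A=A+P;b=b+P@o
    return np.linalg.solve(A,b).round(4)
def proj(c,p):
    T=np.array(c['T']);q=T[:3,:3].T@(np.array(p,float)-T[:3,3]);x,y=q[0]/-q[2],-q[1]/-q[2]
    s=1+c['k1']*(x*x+y*y);return (c['fx']*x*s+c['cx'],c['fy']*y*s+c['cy'])
E
python3 - <<'E'
from h import *
for n in ['scene','top','wrist']:
    c=save(n,n+'0'); print(n,c['fx'],c['k1'],np.round(c['T'],3).tolist())
print(get_obs())
E
```

```text
pics
scene 368.57549228268533 -0.05847566159324602 [[0.877, -0.395, 0.273, 0.778], [0.481, 0.737, -0.476, -0.511], [-0.013, 0.549, 0.836, 0.893], [0.0, 0.0, 0.0, 1.0]]
top 433.3614612033961 -0.07935346576072569 [[-0.022, 0.98, -0.199, 0.308], [-1.0, -0.022, 0.002, -0.042], [-0.003, 0.199, 0.98, 1.187], [0.0, 0.0, 0.0, 1.0]]
wrist 312.51506948923424 -0.02722022334430239 [[0.219, -0.936, -0.274, 0.068], [0.976, 0.21, 0.064, 0.626], [-0.002, -0.282, 0.959, 0.373], [0.0, 0.0, 0.0, 1.0]]
{'clock': 0.15, 'joint_pos': array([-1.41717167,  0.41177392, -0.01269057,  1.5968198 ,  0.00560674,
        1.1343055 , -0.08214673]), 'joint_velocities': array([-0.0003017 , -0.00108522,  0.00159208, -0.00317723, -0.00031806,
       -0.00107065, -0.00037398]), 'tau': array([ 2.05528217e-03, -6.01034975e+01,  6.83308784e-01, -2.99644160e+01,
        1.40032222e-02,  7.91002734e-03, -2.97824545e-05]), 'position': array([0.13747423, 0.60933946, 0.24962346]), 'eef_rot': array([-3.14032585e+00,  1.03222064e-04,  2.91982801e+00]), 'ft_force': array([-0.40287394, -0.11322054,  0.35372252]), 'wrist_torque': array([ 0.05367464, -0.01329295,  0.00955515]), 'gripper_force': 0.0, 'width': 0.08547772178917301}
```

View pics/top0.png

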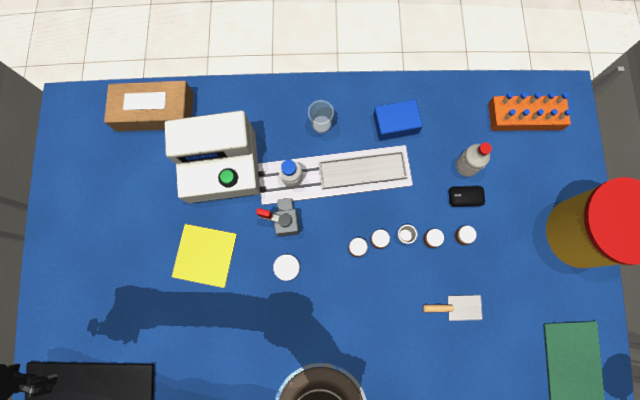

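View pics/scene0.png

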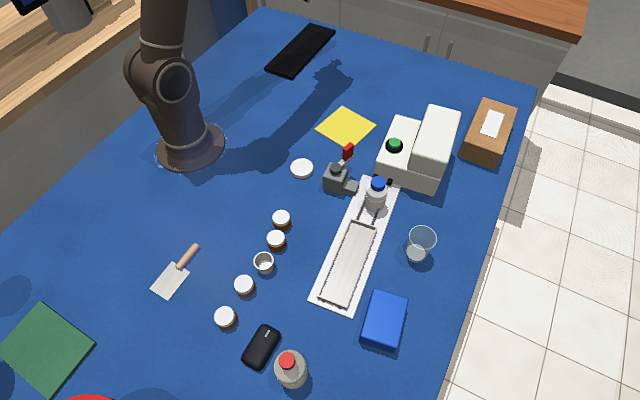

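The top view shows four white-capped jars at about (358,247), (380,238), (434,238) and (466,235), with the crucible at (407,233). The bottle is at (291,170), the tray spans (320–407, 150–188), the crank grip is at (264,213), the button at (228,177), the mat at (204,256) and the dish at (286,267). The scene view shows the same layout.

Run:
```python
from h import *
R={}
def blobs(c,lo,hi,box,amin=30):
    h=cv2.cvtColor(c['image'],cv2.COLOR_RGB2HSV)
    m=cv2.inRange(h,lo,hi); k=np.zeros_like(m); x0,y0,x1,y1=box; k[y0:y1,x0:x1]=m[y0:y1,x0:x1]
    n,l,s,ce=cv2.connectedComponentsWithStats(k)
    return [(ce[i].round(1).tolist(),s[i].tolist(),(l==i)) for i in range(1,n) if s[i][4]>=amin]
t=load('top0');s=load('scene0')
W=((0,0,170),(180,60,255))
a=[b for b in blobs(t,*W,(340,215,490,262))]; b=[b for b in blobs(s,*W,(205,195,300,340))]
print([x[:2] for x in a]);print([x[:2] for x in b])
for nm,lo,hi,bt,bs in [('cap',(100,120,150),(125,255,255),(275,150,305,180),(365,170,392,195)),('green',(45,100,60),(80,255,255),(210,160,245,190),(380,130,410,160)),('grip',(0,150,90),(8,255,255),(250,200,280,225),(330,135,365,165)),('mat',(22,120,120),(35,255,255),(160,210,250,300),(300,90,390,160))]:
    A=blobs(t,lo,hi,bt);B=blobs(s,lo,hi,bs)
    print(nm,[x[:2] for x in A],[x[:2] for x in B])
    if nm!='mat' and A and B:
        A=max(A,key=lambda x:x[1][4]);B=max(B,key=lambda x:x[1][4]);print('  tri',tri([ray(t,*A[0]),ray(s,*B[0])]))
    if nm=='mat':
      for c,X in((t,A),(s,B)):
        cn=cv2.findContours(max(X,key=lambda x:x[1][4])[2].astype('uint8'),0,1)[0][0]
        q=cv2.approxPolyDP(cn,6,True)[:,0];P=[plane(c,*p,.004) for p in q];print(q.tolist(),np.array(P)[:,:2].tolist(),np.mean(P,0))
v=np.hstack([cv2.resize(t['image'][130:280,160:350],None,fx=2.1,fy=2.1,interpolation=2),cv2.resize(t['image'][130:280,300:490],None,fx=2.1,fy=2.1,interpolation=2)])
cv2.imwrite('pics/a.png',v[:,:,::-1])
```

```text
[([406.4, 234.5], [398, 225, 20, 19, 211]), ([467.2, 234.0], [459, 226, 18, 17, 242]), ([434.9, 237.1], [427, 229, 17, 17, 240]), ([380.4, 237.9], [372, 230, 18, 17, 249]), ([357.9, 246.3], [349, 238, 19, 18, 256])]
[([280.5, 216.4], [272, 210, 18, 14, 198]), ([275.3, 237.0], [267, 230, 18, 15, 221]), ([263.4, 261.9], [253, 251, 21, 19, 152]), ([242.7, 282.9], [234, 274, 19, 19, 266]), ([223.4, 315.3], [214, 306, 20, 20, 308])]
cap [([288.3, 158.8], [275, 150, 30, 24, 435])] [([368.5, 172.2], [365, 170, 8, 7, 42]), ([378.2, 181.2], [371, 176, 15, 12, 136])]
  tri [0.6344 0.0601 0.1358]
green [([226.5, 176.3], [220, 170, 14, 14, 163])] [([394.4, 142.7], [389, 138, 12, 11, 100])]
  tri [0.608  0.2297 0.1015]
grip [([263.3, 213.1], [257, 209, 13, 10, 82])] [([347.5, 147.2], [343, 143, 10, 9, 42])]
  tri [0.5046 0.1288 0.1261]
mat [([204.1, 255.2], [172, 224, 64, 63, 2900])] [([345.0, 126.7], [315, 106, 61, 41, 1362])]
[[185, 224], [172, 276], [224, 286], [235, 234]] [[0.5001, 0.3672], [0.3569, 0.3977], [0.3281, 0.2532], [0.4693, 0.2258]] [0.4136   0.310975 0.004   ]
[[315, 128], [343, 146], [375, 124], [341, 106]] [[0.3277, 0.2577], [0.4467, 0.2295], [0.4973, 0.3696], [0.3561, 0.3948]] [0.40695 0.3129  0.004  ]
```

View pics/a.png

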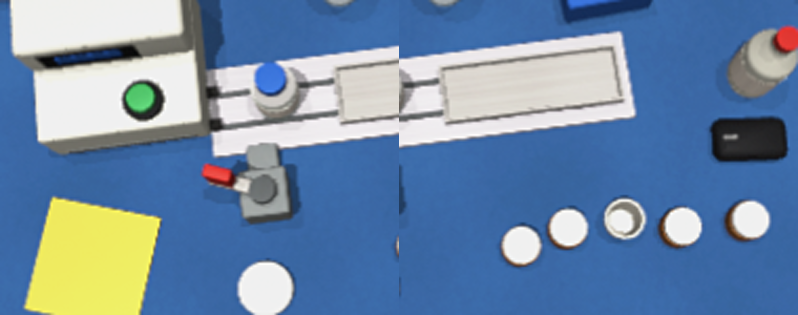

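The crop shows the track's corners at about (407,146), (412,184) and (261,204), and the tray rim's corners at about (320,162), (403,152), (406,178) and (322,188). The grip points left along +y, so the crank is at about 0.

Run:
```python
from h import *
t=load('top0');s=load('scene0')
A=[(357.9,246.3),(380.4,237.9),(406.4,234.5),(434.9,237.1),(467.2,234.0)]
B=[(280.5,216.4),(275.3,237),(263.4,261.9),(242.7,282.9),(223.4,315.3)]
for a,b in zip(A,B): print('jar',tri([ray(t,*a),ray(s,*b)]),plane(t,*a,.037),plane(s,*b,.037))
for c,box in((t,(270,150,310,190)),(s,(360,168,395,195))):
    h=cv2.cvtColor(c['image'],cv2.COLOR_RGB2HSV);m=cv2.inRange(h,(100,150,190),(120,255,255));x0,y0,x1,y1=box
    k=np.zeros_like(m);k[y0:y1,x0:x1]=m[y0:y1,x0:x1]
    n,l,st,ce=cv2.connectedComponentsWithStats(k);print([(ce[i].round(1),st[i]) for i in range(1,n) if st[i][4]>15])
for nm,z,pts in (('track',.008,[(406.7,145.7),(412.4,183.8),(261.4,203.8)]),('rim',.026,[(320.5,162.4),(403.3,152.4),(406.2,178.1),(321.9,188.1)])):
    P=np.array([plane(t,*p,z) for p in pts]);print(nm,P[:,:2].tolist(),P.mean(0))
    d=P[2]-P[1];print('dir',np.arctan2(d[1],d[0]))
d=plane(t,320.5,162.4,.026)-plane(t,403.3,152.4,.026);print(np.arctan2(d[1],d[0]))
# edge-fit: track front edge in scene view
print('gear axis z.113 guess',plane(t,160+262/2.1,130+187/2.1,.085))
```

```text
jar [ 0.425  -0.1095  0.0404] [ 0.4249 -0.11    0.037 ] [ 0.4239 -0.1075  0.037 ]
jar [ 0.4462 -0.1699  0.0401] [ 0.446  -0.1708  0.037 ] [ 0.4455 -0.1681  0.037 ]
jar [ 0.4546 -0.2415  0.0311] [ 0.4535 -0.2409  0.037 ] [ 0.4573 -0.243   0.037 ]
jar [ 0.4445 -0.3159  0.041 ] [ 0.4446 -0.3173  0.037 ] [ 0.4433 -0.3145  0.037 ]
jar [ 0.4506 -0.4038  0.041 ] [ 0.4507 -0.4055  0.037 ] [ 0.4496 -0.4028  0.037 ]
[(array([288.2, 166.6]), array([282, 160,  14,  14, 151], dtype=int32))]
[(array([378.2, 181.1]), array([372, 176,  14,  11, 123], dtype=int32))]
track [[0.7126, -0.2614], [0.5999, -0.2709], [0.552, 0.1527]] [ 0.6215     -0.12653333  0.008     ]
dir 1.6833963997065626
rim [[0.6625, -0.0142], [0.6868, -0.2473], [0.612, -0.2511], [0.5887, -0.0169]] [ 0.6375   -0.132375  0.026   ]
dir -3.0908341513576945
1.674668240737886
gear axis z.113 guess [0.4945 0.0791 0.085 ]
```

{"fn": "play_rows", "kwargs": {"steps": [[0.6, -0.7, 0, -0.2], [0.6, -0.7, 0, -0.2], [0.6, -0.7, 0, -0.2], [0.6, -0.7, 0, -0.2], [0.6, -0.7, 0, -0.2]], "jaw": 1}}

```text
clock: 0.57
position: [0.2617, 0.4649, 0.2503]
eef_rot: [-3.141, 0.002, 2.6]
ft_force: [0.2, -0.5, 0.5]
width: 0.0858
gripper_force: 0.0
```

{"fn": "play_rows", "kwargs": {"steps": [[0.6, -0.7, 0, -0.2], [0.6, -0.7, 0, -0.2], [0.6, -0.7, 0, -0.2], [0.6, -0.7, 0, -0.2], [0.6, -0.7, 0, -0.2]]}}

```text
clock: 0.98
position: [0.3809, 0.3246, 0.2505]
eef_rot: [3.141, 0.002, 2.285]
ft_force: [0.2, 0.7, 0.9]
width: 0.0855
gripper_force: 0.0
```

{"fn": "play_rows", "kwargs": {"steps": [[0.6, -0.7, 0, -0.2], [0.6, -0.7, 0, -0.2], [0.6, -0.7, 0, -0.2], [0.6, -0.7, 0, -0.2], [0.6, -0.7, 0, -0.2]]}}

```text
clock: 1.4
position: [0.5005, 0.1843, 0.2506]
eef_rot: [3.141, 0.002, 1.971]
ft_force: [-0.3, -0.1, -0.1]
width: 0.0854
gripper_force: 0.0
```

{"fn": "play_rows", "kwargs": {"steps": [[0.5, -0.7, 0, -0.2], [0.5, -0.7, 0, -0.2], [0.5, -0.7, 0, -0.2], [0.5, -0.7, 0, -0.2], [0.5, -0.7, 0, -0.2]]}}

```text
clock: 1.82
position: [0.6003, 0.0415, 0.2505]
eef_rot: [3.14, 0.005, 1.655]
ft_force: [-0.5, -0.4, -0.3]
width: 0.0854
gripper_force: 0.0
```

Run:
```python
from h import *
t=load('top0');s=load('scene0')
print(tri([ray(t,288.2,166.6),ray(s,378.2,181.1)]))
c=save('wrist','w1');print(c['T'].round(3).tolist())
o=get_obs();print(o['clock'],o['position'],o['eef_rot'],o['ft_force'])
```

```text
[0.6255 0.067  0.1186]
[[0.996, -0.081, -0.025, 0.595], [0.085, 0.954, 0.286, 0.114], [0.001, -0.287, 0.958, 0.373], [0.0, 0.0, 0.0, 1.0]]
1.8667 [0.59931611 0.04362862 0.25014253] [3.1408804  0.0033081  1.65570276] [ 0.67952085 -0.99986478  0.20406647]
```

View pics/w1.png

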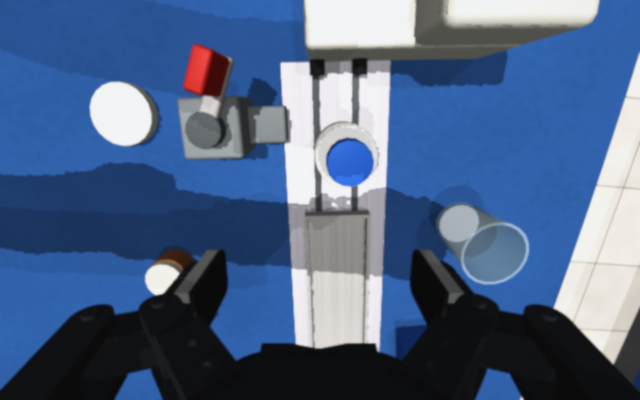

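The wrist view shows the bottle cap at (350,162), the crank hub at (206,130), the red grip at about (207,70) and the tray's near end at row 212 (columns 305–370).

Run:
```python
from h import *
t=load('top0');s=load('scene0');w=load('w1')
print('cap',plane(w,350,162,.118),tri([ray(t,288.2,166.6),ray(s,378.2,181.1),ray(w,350,162)]))
print('hub',tri([ray(t,284.8,219),ray(w,206,130)]),plane(w,206,130,.09),plane(t,284.8,219,.09))
h=cv2.cvtColor(w['image'],cv2.COLOR_RGB2HSV);m=cv2.inRange(h,(0,150,90),(8,255,255))|cv2.inRange(h,(172,150,90),(180,255,255))
cn=max(cv2.findContours(m,0,1)[0],key=cv2.contourArea);print('grip',cv2.approxPolyDP(cn,3,True)[:,0].tolist())
top=cv2.inRange(h,(0,150,225),(8,255,255));M=cv2.moments(top);print(M['m10']/M['m00'],M['m01']/M['m00'],M['m00']/255)
for p in [(305,213),(370,212),(296,340),(285,100)]: print(p,plane(w,*p,.026 if p[1]>200 else .008))
```

```text
cap [0.6249 0.0704 0.118 ] [0.6255 0.0687 0.1159]
hub [0.4946 0.081  0.0812] [0.497  0.0836 0.09  ] [0.4938 0.0784 0.09  ]
grip [[194, 45], [184, 87], [201, 94], [212, 51]]
197.82438016528926 66.11157024793388 484.0
(305, 213) [ 0.5898 -0.01    0.026 ]
(370, 212) [ 0.666  -0.0024  0.026 ]
(296, 340) [ 0.5908 -0.1928  0.026 ]
(285, 100) [0.5575 0.1152 0.008 ]
```

{"fn": "play_rows", "kwargs": {"steps": [[0.14, 0.095, -0.2, 0.44], [0.14, 0.095, -0.2, 0.44], [0.14, 0.095, -0.2, 0.44], [0.14, 0.095, -0.2, 0.44], [0.14, 0.095, -0.2, 0.44]]}}

```text
clock: 2.28
position: [0.6248, 0.07, 0.2094]
eef_rot: [-3.14, -0.001, 2.296]
ft_force: [-1.0, 0.2, -0.3]
width: 0.0853
gripper_force: 0.0
```

{"fn": "play_rows", "kwargs": {"steps": [[0, 0, 0, 0.01], [0, 0, 0, 0.01], [0, 0, 0, 0.01], [0, 0, 0, 0.01]]}}

```text
clock: 2.62
position: [0.6253, 0.069, 0.2103]
eef_rot: [3.142, -0.0, 2.301]
ft_force: [0.2, 1.4, -0.3]
width: 0.0855
gripper_force: 0.0
```

{"fn": "play_rows", "kwargs": {"steps": [[0, 0, -0.2, 0], [0, 0, -0.4, 0], [0, 0, -0.55, 0], [0, 0, -0.67, 0], [0, 0, -0.67, 0]]}}

```text
clock: 3.03
position: [0.622, 0.0687, 0.0712]
eef_rot: [-3.134, -0.004, 2.303]
ft_force: [-0.3, 0.6, 0.5]
width: 0.0856
gripper_force: 0.0
```

{"fn": "play_rows", "kwargs": {"steps": [[0, 0, 0, 0], [0, 0, 0, 0], [0, 0, 0, 0], [0, 0, 0, 0], [0, 0, 0, 0]], "jaw": -1}}

```text
clock: 3.45
position: [0.627, 0.0688, 0.0787]
eef_rot: [3.138, 0.002, 2.304]
ft_force: [0.5, 0.3, 7.7]
width: 0.0583
gripper_force: 65.3
```

{"fn": "play_rows", "kwargs": {"steps": [[0, 0, 0, 0], [0, 0, 0, 0], [0, 0, 0, 0]]}}

```text
clock: 3.7
position: [0.627, 0.0687, 0.0787]
eef_rot: [3.138, 0.002, 2.304]
ft_force: [0.0, -0.9, 6.6]
width: 0.0582
gripper_force: 65.3
```

{"fn": "play_rows", "kwargs": {"steps": [[0, 0, 0.1, 0], [0, 0, 0.3, 0], [0, 0, 0.5, 0], [0, 0, 0.7, 0], [0, 0, 0.8, 0]]}}

```text
clock: 4.12
position: [0.6272, 0.0685, 0.2425]
eef_rot: [3.135, 0.003, 2.303]
ft_force: [1.1, -0.2, -1.9]
width: 0.0584
gripper_force: 65.2
```

{"fn": "play_rows", "kwargs": {"steps": [[-0.12, 0.12, 0, 0], [-0.24, 0.26, 0, 0], [-0.36, 0.4, 0, 0], [-0.48, 0.54, 0, 0], [-0.54, 0.6, 0, 0]]}}

```text
clock: 4.53
position: [0.5142, 0.1931, 0.2369]
eef_rot: [3.14, -0.003, 2.308]
ft_force: [-0.6, 1.1, -2.6]
width: 0.0581
gripper_force: 65.3
```

{"fn": "play_rows", "kwargs": {"steps": [[-0.12, 0.12, 0, 0], [-0.24, 0.26, 0, 0], [-0.36, 0.4, 0, 0], [-0.48, 0.54, 0, 0], [-0.54, 0.6, 0, 0]]}}

```text
clock: 4.95
position: [0.4059, 0.3128, 0.237]
eef_rot: [3.14, -0.002, 2.309]
ft_force: [-0.2, 0.3, -1.8]
width: 0.0585
gripper_force: 65.3
```

{"fn": "play_rows", "kwargs": {"steps": [[0, 0, 0, 0], [0, 0, -0.2, 0], [0, 0, -0.4, 0], [0, 0, -0.6, 0], [0, 0, -0.7, 0]]}}

```text
clock: 5.37
position: [0.4083, 0.3069, 0.0932]
eef_rot: [-3.138, 0.0, 2.303]
ft_force: [0.1, -0.7, -3.1]
width: 0.0581
gripper_force: 65.3
```

{"fn": "play_rows", "kwargs": {"steps": [[0, 0, -0.02, 0], [0, 0, -0.04, 0], [0, 0, -0.06, 0], [0, 0, -0.08, 0], [0, 0, -0.08, 0]]}}

```text
clock: 5.78
position: [0.4101, 0.3091, 0.0811]
eef_rot: [3.14, -0.0, 2.304]
ft_force: [0.1, -0.1, -2.1]
width: 0.0581
gripper_force: 65.3
```

{"fn": "play_rows", "kwargs": {"steps": [[0, 0, -0.01, 0], [0, 0, -0.02, 0], [0, 0, -0.02, 0], [0, 0, -0.02, 0]]}}

```text
clock: 6.12
position: [0.4095, 0.3088, 0.0765]
eef_rot: [3.141, -0.0, 2.304]
ft_force: [-0.9, -0.5, -2.5]
width: 0.0585
gripper_force: 65.3
```

{"fn": "play_rows", "kwargs": {"steps": [[0, 0, -0.005, 0], [0, 0, -0.01, 0], [0, 0, -0.01, 0], [0, 0, -0.01, 0]]}}

```text
clock: 6.45
position: [0.4095, 0.3089, 0.0745]
eef_rot: [3.141, -0.0, 2.304]
ft_force: [-1.0, -0.0, 3.1]
width: 0.0585
gripper_force: 46.4
```

{"fn": "play_rows", "kwargs": {"steps": [[0, 0, 0, 0], [0, 0, 0, 0], [0, 0, 0, 0], [0, 0, 0, 0], [0, 0, 0, 0]], "jaw": 1}}

```text
clock: 6.87
position: [0.4095, 0.3087, 0.0743]
eef_rot: [3.142, 0.0, 2.304]
ft_force: [0.1, -0.2, -0.4]
width: 0.0852
gripper_force: 0.0
```

{"fn": "play_rows", "kwargs": {"steps": [[0, 0, 0.15, 0], [0, 0, 0.35, 0], [0, 0, 0.55, 0], [0, 0, 0.7, 0], [0, 0, 0.7, 0]]}}

```text
clock: 7.28
position: [0.4121, 0.3105, 0.2206]
eef_rot: [3.132, -0.001, 2.303]
ft_force: [1.6, 0.4, 1.0]
width: 0.0855
gripper_force: 0.0
```

{"fn": "play_rows", "kwargs": {"steps": [[0.1, -0.17, 0, -0.08], [0.2, -0.34, 0, -0.16], [0.3, -0.51, 0, -0.24], [0.4, -0.68, 0, -0.32], [0.5, -0.85, 0, -0.4]]}}

```text
clock: 7.7
position: [0.51, 0.137, 0.2143]
eef_rot: [3.141, -0.0, 1.673]
ft_force: [0.6, 1.1, -0.9]
width: 0.0854
gripper_force: 0.0
```

{"fn": "play_rows", "kwargs": {"steps": [[0.1, -0.17, 0, 0], [0.2, -0.34, 0, 0], [0.3, -0.51, 0, 0], [0.4, -0.68, 0, 0], [0.5, -0.85, 0, 0]]}}

```text
clock: 8.12
position: [0.61, -0.033, 0.2139]
eef_rot: [-3.141, -0.0, 1.679]
ft_force: [0.0, 0.6, 0.5]
width: 0.0856
gripper_force: 0.0
```

Run:
```python
from h import *
w=save('wrist','w2');t=save('top','top2');s=save('scene','scene2')
o=get_obs();print(o['clock'],o['position'],o['eef_rot'])
v=np.hstack([w['image'][:,100:500],cv2.resize(s['image'][60:210,250:400],(400,400))]);cv2.imwrite('pics/b.png',v[:,:,::-1])
```

```text
8.2667 [ 0.6099989  -0.03574421  0.21373313] [-3.14117214e+00  2.13652658e-03  1.67267880e+00]
```

View pics/b.png

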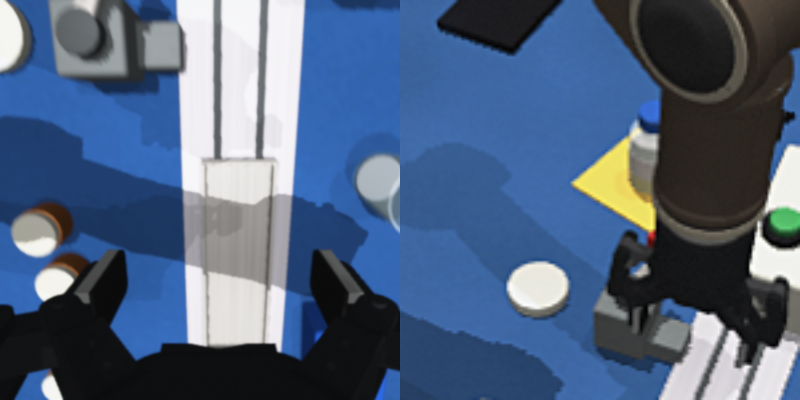

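The bottle stands upright on the mat. The tray's near rim corners are at wrist pixels (305,158) and (373,159), and its sides run nearly vertical in the picture, ending at about (304,345) and (368,345).

Run:
```python
from h import *
w=load('w2')
for p in [(305,158),(373,159),(304,345),(368,345)]: print(plane(w,*p,.026))
t=load('top0');s=load('scene0')
# scene tray corners: crop for viewing
x=cv2.resize(s['image'][210:320,305:385],None,fx=5,fy=5,interpolation=2)
y=cv2.resize(t['image'][140:200,310:415],None,fx=4,fy=4,interpolation=2)
v=np.zeros((550,800,3),'uint8');v[:550,:400]=x;y=y[:, :400];v[:240,400:]=y
cv2.imwrite('pics/c.png',v[:,:,::-1])
```

```text
[ 0.5949 -0.0128  0.026 ]
[ 0.6627 -0.0064  0.026 ]
[ 0.6157 -0.2398  0.026 ]
[ 0.693  -0.2313  0.026 ]
```

View pics/c.png

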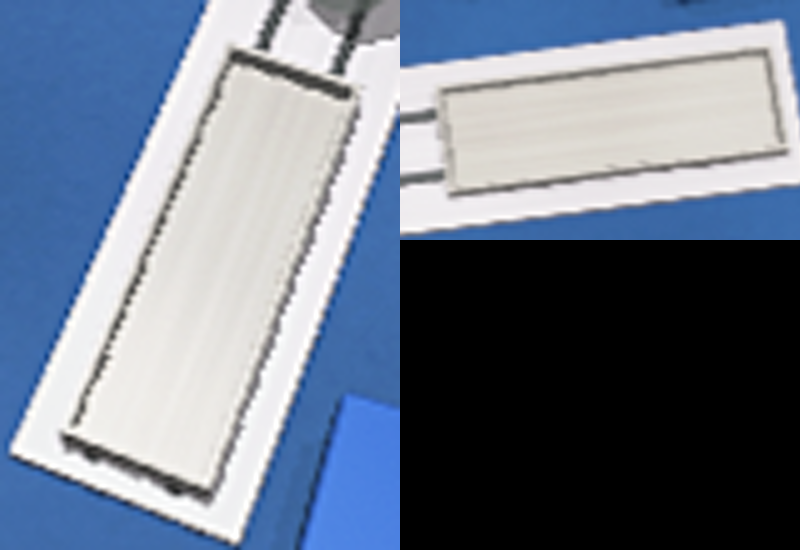

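The crop gives the rim corners. In the scene picture they are at about (351.6,219.6), (376,228), (347,310) and (318,297). In the top picture they are at about (322.5,188.5), (320,163), (402,152.5) and (406.8,178).

Run:
```python
from h import *
t=load('top0');s=load('scene0')
A=[(351.6,219.6),(376,228),(347.4,310),(318,297)];B=[(322.5,188.5),(320,163),(402,152.5),(406.75,178)]
for z in(.026,.02):
  print(z,np.mean([plane(s,*a,z) for a in A],0),np.mean([plane(t,*a,z) for a in B],0))
P=np.array([tri([ray(s,*a),ray(t,*b)]) for a,b in zip(A,B)]);print(P,P.mean(0))
d=(P[0]+P[1]-P[2]-P[3])/2;print(np.linalg.norm(d[:2]),np.arctan2(d[1],d[0]))
t2=load('top2')['image'];h=cv2.cvtColor(t2,cv2.COLOR_RGB2HSV);m=cv2.inRange(h,(0,0,170),(180,60,255))[215:262,340:490]
n,l,st,ce=cv2.connectedComponentsWithStats(m);print([(ce[i]+[340,215]).round(1).tolist() for i in range(1,n) if st[i][4]>60])
```

```text
0.026 [ 0.645425 -0.1332    0.026   ] [ 0.6368   -0.131875  0.026   ]
0.02 [ 0.644525 -0.130575  0.02    ] [ 0.638475 -0.13235   0.02    ]
[[ 0.5923 -0.0162  0.0173]
 [ 0.6639 -0.0112  0.0226]
 [ 0.6944 -0.2451  0.0082]
 [ 0.6171 -0.2527  0.0155]] [ 0.641925 -0.1313    0.0159  ]
0.23681968351469435 1.6878187304882053
[[406.4, 234.5], [467.2, 234.0], [380.4, 237.9], [434.9, 237.1], [358.4, 246.4]]
```

{"fn": "play_rows", "kwargs": {"steps": [[-0.2, -0.08, 0, 0], [-0.4, -0.16, 0, 0], [-0.6, -0.24, 0, 0], [-0.76, -0.3, 0, 0], [-0.925, -0.37, 0, 0]]}}

```text
clock: 8.68
position: [0.4218, -0.1046, 0.2136]
eef_rot: [-3.141, -0.001, 1.681]
ft_force: [-0.5, -1.0, 1.3]
width: 0.0853
gripper_force: 0.0
```

{"fn": "play_rows", "kwargs": {"steps": [[0, 0, -0.15, 0], [0, 0, -0.35, 0], [0, 0, -0.5, 0], [0, 0, -0.5, 0], [0, 0, -0.5, 0]]}}

```text
clock: 9.1
position: [0.4233, -0.1046, 0.1137]
eef_rot: [-3.138, -0.0, 1.68]
ft_force: [-0.2, 0.3, 0.8]
width: 0.0853
gripper_force: 0.0
```

```bash
cat > jars.py <<'E'
from h import *
import sys
def caps(c,box):
    h=cv2.cvtColor(c['image'],cv2.COLOR_RGB2HSV);m=cv2.inRange(h,(0,0,165),(180,70,255));x0,y0,x1,y1=box
    n,l,st,ce=cv2.connectedComponentsWithStats(np.ascontiguousarray(m[y0:y1,x0:x1]))
    return [(ce[i]+[x0,y0],st[i][4]) for i in range(1,n) if st[i][4]>60]
s=capture('scene');t=capture('top')
print('scene',[(plane(s,*p,.037)[:2].tolist(),int(a)) for p,a in caps(s,(205,195,300,340))])
print('top',[(plane(t,*p,.037)[:2].tolist(),int(a)) for p,a in caps(t,(340,200,490,270))])
o=get_obs();print(o['clock'],o['position'],o['eef_rot'][2],o['width'])
E
python3 jars.py
```

```text
scene [([0.4456, -0.1685], 191), ([0.4572, -0.243], 159), ([0.4434, -0.3142], 271), ([0.4495, -0.4029], 313)]
top [([0.4524, -0.2432], 194), ([0.4558, -0.4034], 247), ([0.4446, -0.3174], 244)]
9.2 [ 0.42536136 -0.10512005  0.11556699] 1.6794889790450567 0.08540167618256057
```

{"fn": "play_rows", "kwargs": {"steps": [[0, -0.022, -0.15, 0], [0, -0.022, -0.3, 0], [0, -0.022, -0.38, 0], [0, -0.022, -0.385, 0], [0, -0.022, -0.385, 0]]}}

```text
clock: 9.62
position: [0.4252, -0.1097, 0.0382]
eef_rot: [3.141, -0.0, 1.679]
ft_force: [0.1, -0.6, -0.2]
width: 0.0859
gripper_force: 0.0
```

{"fn": "play_rows", "kwargs": {"steps": [[0, 0, 0, 0], [0, 0, 0, 0], [0, 0, 0, 0], [0, 0, 0, 0], [0, 0, 0, 0]], "jaw": -1}}

```text
clock: 10.03
position: [0.4255, -0.1097, 0.039]
eef_rot: [3.139, -0.0, 1.679]
ft_force: [-4.3, 1.5, 18.6]
width: 0.0473
gripper_force: 58.5
```

{"fn": "play_rows", "kwargs": {"steps": [[0, 0, 0, 0], [0, 0, 0.05, 0], [0, 0, 0.15, 0], [0, 0, 0.3, 0], [0, 0, 0.45, 0]]}}

```text
clock: 10.45
position: [0.4236, -0.1099, 0.1286]
eef_rot: [-3.14, 0.0, 1.678]
ft_force: [1.5, 0.8, -0.6]
width: 0.0468
gripper_force: 61.9
```

{"fn": "play_rows", "kwargs": {"steps": [[0.15, 0, 0.05, 0], [0.3, 0.1, 0.05, 0], [0.5, 0.15, 0.05, 0], [0.7, 0.2, 0.05, 0], [0.88, 0.3, 0.05, 0]]}}

```text
clock: 10.87
position: [0.6026, -0.0507, 0.1388]
eef_rot: [3.14, 0.001, 1.677]
ft_force: [0.4, -1.1, 0.1]
width: 0.0468
gripper_force: 62.1
```

```bash
python3 -c "
from rig import get_obs
o=get_obs();print(o['clock'],o['position'],o['eef_rot'],o['width'],o['gripper_force'])"
```

```text
10.8667 [ 0.60260079 -0.05072121  0.13882477] [3.13967269e+00 1.33291409e-03 1.67704603e+00] 0.04677116093539606 62.069252729415894
```

{"fn": "play_rows", "kwargs": {"steps": [[0.15, 0.015, 0, 0], [0.15, 0.015, -0.1, 0], [0.15, 0.015, -0.25, 0], [0.15, 0.015, -0.38, 0], [0.15, 0.015, -0.38, 0]]}}

```text
clock: 11.28
position: [0.6272, -0.046, 0.0571]
eef_rot: [-3.134, -0.0, 1.679]
ft_force: [-1.1, -0.3, -1.3]
width: 0.0468
gripper_force: 62.1
```

{"fn": "play_rows", "kwargs": {"steps": [[0, 0, 0, 0], [0, 0, 0, 0]]}}

```text
clock: 11.45
position: [0.6313, -0.047, 0.0631]
eef_rot: [3.14, 0.001, 1.679]
ft_force: [0.0, 0.2, -1.7]
width: 0.0472
gripper_force: 62.1
```

Good alignment. Lower about 9 mm.

{"fn": "play_rows", "kwargs": {"steps": [[0, 0, -0.015, 0], [0, 0, -0.03, 0], [0, 0, -0.04, 0], [0, 0, -0.045, 0], [0, 0, -0.045, 0]]}}

```text
clock: 11.87
position: [0.6308, -0.0466, 0.0533]
eef_rot: [3.141, -0.0, 1.679]
ft_force: [-2.0, 0.3, 5.4]
width: 0.0474
gripper_force: 62.9
```

{"fn": "play_rows", "kwargs": {"steps": [[0, 0, -0.005, 0], [0, 0, -0.01, 0], [0, 0, -0.01, 0]]}}

```text
clock: 12.12
position: [0.6309, -0.0466, 0.0531]
eef_rot: [3.14, -0.001, 1.679]
ft_force: [-7.7, 1.7, 21.2]
width: 0.0467
gripper_force: 64.6
```

{"fn": "play_rows", "kwargs": {"steps": [[0, 0, 0.005, 0], [0, 0, 0.005, 0], [0, 0, 0.005, 0], [0, 0, 0.1, 0], [0, 0, 0.25, 0]], "jaw": 1}}

```text
clock: 12.53
position: [0.6283, -0.0464, 0.0976]
eef_rot: [-3.135, -0.0, 1.679]
ft_force: [-0.0, -0.0, -0.1]
width: 0.0855
gripper_force: 0.0
```

{"fn": "play_rows", "kwargs": {"steps": [[0, 0, 0.18, 0], [-0.15, -0.1, 0.18, 0], [-0.3, -0.2, 0.18, 0], [-0.46, -0.3, 0.18, 0], [-0.6, -0.41, 0.18, 0]]}}

```text
clock: 12.95
position: [0.5086, -0.129, 0.1361]
eef_rot: [-3.141, -0.0, 1.68]
ft_force: [0.7, -0.4, -0.0]
width: 0.0852
gripper_force: 0.0
```

{"fn": "play_rows", "kwargs": {"steps": [[-0.15, -0.1, 0, 0], [-0.325, -0.208, 0, 0], [-0.325, -0.208, 0, 0], [-0.325, -0.208, 0, 0]]}}

```text
clock: 13.28
position: [0.4439, -0.1716, 0.1365]
eef_rot: [3.142, -0.0, 1.675]
ft_force: [1.2, -0.1, 0.8]
width: 0.0857
gripper_force: 0.0
```

```bash
python3 jars.py; python3 -c "
from h import *
s=load('scene0')
save('scene','s3');t=save('top','t3')
cv2.imwrite('pics/d.png',cv2.resize(t['image'][130:270,300:500],None,fx=4,fy=4)[:,:,::-1])"
```

```text
scene [([0.4498, -0.1745], 64), ([0.4537, -0.2503], 104), ([0.4434, -0.3142], 271), ([0.4861, -0.386], 315)]
top [([0.4872, -0.389], 236), ([0.4422, -0.3204], 199)]
13.3833 [ 0.44635036 -0.1700086   0.1364818 ] 1.6791055216079251 0.08550856541255583
```

View pics/d.png

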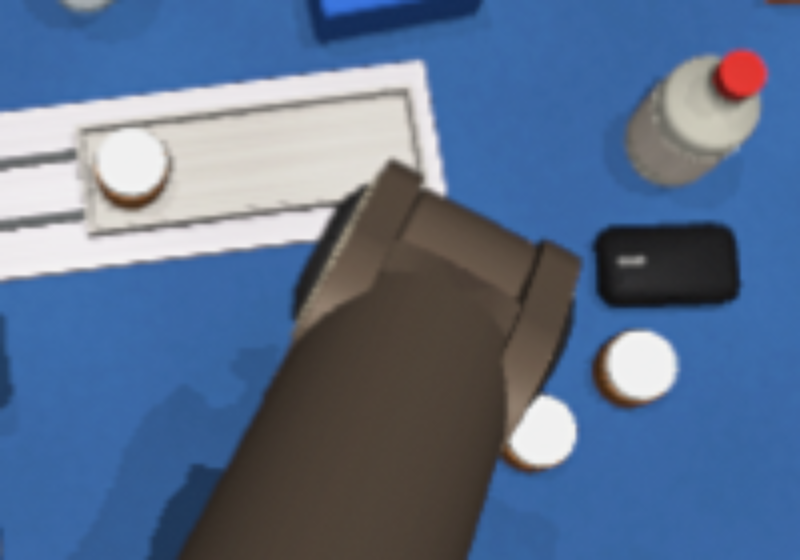

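Jar0 stands in the tray. Jar3 was knocked to about (0.487,-0.387), so I'll pick it up there. Jar1 comes first.

{"fn": "play_rows", "kwargs": {"steps": [[0, 0, -0.15, 0], [0, 0, -0.33, 0], [0, 0, -0.46, 0], [0, 0, -0.485, 0], [0, 0, -0.485, 0]]}}

```text
clock: 13.9
position: [0.4449, -0.1697, 0.0378]
eef_rot: [-3.138, -0.001, 1.68]
ft_force: [-0.7, -0.0, 0.9]
width: 0.0854
gripper_force: 0.0
```

{"fn": "play_rows", "kwargs": {"steps": [[0, 0, 0, 0], [0, 0, 0, 0], [0, 0, 0, 0], [0, 0, 0, 0], [0, 0, 0, 0]], "jaw": -1}}

```text
clock: 14.32
position: [0.4467, -0.1705, 0.0413]
eef_rot: [3.138, 0.0, 1.679]
ft_force: [-2.3, 0.1, 13.2]
width: 0.0463
gripper_force: 59.3
```

{"fn": "play_rows", "kwargs": {"steps": [[0, 0, 0, 0], [0, 0, 0.05, 0], [0, 0, 0.15, 0], [0, 0, 0.3, 0], [0, 0, 0.45, 0]]}}

```text
clock: 14.73
position: [0.4449, -0.1704, 0.1309]
eef_rot: [-3.141, -0.0, 1.678]
ft_force: [1.1, 0.4, -1.0]
width: 0.0465
gripper_force: 61.7
```

{"fn": "play_rows", "kwargs": {"steps": [[0.1, 0, 0.05, 0], [0.3, 0.1, 0.05, 0], [0.5, 0.2, 0.05, 0], [0.7, 0.28, 0.05, 0], [0.88, 0.335, 0.05, 0]]}}

```text
clock: 15.15
position: [0.6199, -0.1022, 0.141]
eef_rot: [3.14, -0.001, 1.68]
ft_force: [1.0, -1.1, -0.3]
width: 0.0468
gripper_force: 61.8
```

{"fn": "play_rows", "kwargs": {"steps": [[0.075, 0, 0, 0], [0.075, 0, -0.1, 0], [0.075, 0, -0.25, 0], [0.075, 0, -0.35, 0], [0.075, 0, -0.35, 0]]}}

```text
clock: 15.57
position: [0.6307, -0.1035, 0.0662]
eef_rot: [-3.136, -0.001, 1.679]
ft_force: [-1.5, 0.1, -1.4]
width: 0.0464
gripper_force: 62.0
```

{"fn": "play_rows", "kwargs": {"steps": [[0, 0, 0, 0], [0, 0, 0, 0], [0, 0, 0, 0]]}}

```text
clock: 15.82
position: [0.6344, -0.1047, 0.0716]
eef_rot: [3.138, 0.001, 1.679]
ft_force: [-0.4, -0.7, -0.9]
width: 0.0466
gripper_force: 62.0
```

{"fn": "play_rows", "kwargs": {"steps": [[0.018, 0.006, -0.02, 0], [0.018, 0.006, -0.04, 0], [0.018, 0.006, -0.06, 0], [0.018, 0.006, -0.075, 0], [0.018, 0.006, -0.08, 0]]}}

```text
clock: 16.23
position: [0.637, -0.103, 0.0552]
eef_rot: [3.141, -0.001, 1.679]
ft_force: [-10.5, 3.8, 27.7]
width: 0.0463
gripper_force: 65.0
```

{"fn": "play_rows", "kwargs": {"steps": [[0, 0, 0, 0], [0, 0, 0, 0]]}}

```text
clock: 16.4
position: [0.637, -0.1029, 0.0553]
eef_rot: [3.141, -0.001, 1.679]
ft_force: [-6.5, 2.5, 18.1]
width: 0.0467
gripper_force: 64.2
```

{"fn": "play_rows", "kwargs": {"steps": [[0, 0, 0.005, 0], [0, 0, 0.005, 0], [0, 0, 0.005, 0], [0, 0, 0.15, 0], [0, 0, 0.35, 0]], "jaw": 1}}

```text
clock: 16.82
position: [0.6341, -0.1026, 0.1199]
eef_rot: [-3.134, -0.001, 1.679]
ft_force: [1.0, 0.4, -0.0]
width: 0.0853
gripper_force: 0.0
```

{"fn": "play_rows", "kwargs": {"steps": [[0, 0, 0.1, 0], [-0.1, -0.12, 0.1, 0], [-0.22, -0.25, 0.1, 0], [-0.34, -0.39, 0.1, 0], [-0.48, -0.53, 0.1, 0]]}}

```text
clock: 17.23
position: [0.5403, -0.2098, 0.1431]
eef_rot: [3.141, 0.0, 1.68]
ft_force: [0.2, -0.7, 0.1]
width: 0.0853
gripper_force: 0.0
```

{"fn": "play_rows", "kwargs": {"steps": [[-0.12, -0.14, 0, 0], [-0.26, -0.28, 0, 0], [-0.38, -0.42, 0, 0], [-0.48, -0.53, 0, 0], [-0.48, -0.53, 0, 0]]}}

```text
clock: 17.65
position: [0.4394, -0.3208, 0.1436]
eef_rot: [-3.14, 0.002, 1.67]
ft_force: [0.1, -0.2, -0.3]
width: 0.0852
gripper_force: 0.0
```

```bash
python3 jars.py
```

```text
scene [([0.4868, -0.387], 264)]
top []
17.75 [ 0.44383843 -0.31629451  0.14322198] 1.6754992884462996 0.08526692787927322
```

{"fn": "play_rows", "kwargs": {"steps": [[0, 0, -0.15, 0], [0, 0, -0.34, 0], [0, 0, -0.48, 0], [0, 0, -0.515, 0], [0, 0, -0.515, 0]]}}

```text
clock: 18.17
position: [0.4443, -0.3134, 0.0382]
eef_rot: [-3.138, -0.003, 1.681]
ft_force: [-0.3, -0.1, 0.4]
width: 0.0855
gripper_force: 0.0
```

{"fn": "play_rows", "kwargs": {"steps": [[0, 0, 0, 0], [0, 0, 0, 0], [0, 0, 0, 0], [0, 0, 0, 0], [0, 0, 0, 0]], "jaw": -1}}

```text
clock: 18.58
position: [0.446, -0.3157, 0.0426]
eef_rot: [3.138, 0.001, 1.679]
ft_force: [-1.6, 2.0, 12.2]
width: 0.0463
gripper_force: 59.6
```

{"fn": "play_rows", "kwargs": {"steps": [[0, 0, 0, 0], [0, 0, 0.05, 0], [0, 0, 0.15, 0], [0, 0, 0.3, 0], [0, 0, 0.45, 0]]}}

```text
clock: 19.0
position: [0.4443, -0.3151, 0.132]
eef_rot: [-3.141, -0.0, 1.678]
ft_force: [0.7, 1.1, -1.1]
width: 0.0462
gripper_force: 61.6
```

{"fn": "play_rows", "kwargs": {"steps": [[0.1, 0.07, 0.05, 0], [0.23, 0.2, 0.05, 0], [0.38, 0.3, 0.05, 0], [0.53, 0.42, 0.05, 0], [0.66, 0.52, 0.05, 0]]}}

```text
clock: 19.42
position: [0.579, -0.209, 0.142]
eef_rot: [3.139, -0.0, 1.68]
ft_force: [-0.0, -0.3, -1.2]
width: 0.0464
gripper_force: 61.7
```

{"fn": "play_rows", "kwargs": {"steps": [[0.12, 0.1, 0, 0], [0.24, 0.2, 0, 0], [0.34, 0.265, -0.1, 0], [0.34, 0.265, -0.25, 0], [0.34, 0.265, -0.35, 0]]}}

```text
clock: 19.83
position: [0.646, -0.1555, 0.0696]
eef_rot: [3.141, -0.0, 1.683]
ft_force: [-0.6, -0.4, -1.7]
width: 0.0462
gripper_force: 61.8
```

{"fn": "play_rows", "kwargs": {"steps": [[0, 0, 0, 0], [0, 0, 0, 0], [0, 0, 0, 0]]}}

```text
clock: 20.08
position: [0.6455, -0.159, 0.0724]
eef_rot: [3.14, 0.001, 1.678]
ft_force: [0.1, -0.1, -0.5]
width: 0.0463
gripper_force: 61.9
```

{"fn": "play_rows", "kwargs": {"steps": [[-0.006, 0, -0.02, 0], [-0.006, 0, -0.04, 0], [-0.006, 0, -0.06, 0], [-0.006, 0, -0.074, 0], [-0.006, 0, -0.078, 0]]}}

```text
clock: 20.5
position: [0.6438, -0.1582, 0.0566]
eef_rot: [3.141, -0.001, 1.679]
ft_force: [-6.5, 2.8, 21.7]
width: 0.046
gripper_force: 64.6
```

{"fn": "play_rows", "kwargs": {"steps": [[0, 0, 0, 0], [0, 0, 0, 0]]}}

```text
clock: 20.67
position: [0.6438, -0.1582, 0.0566]
eef_rot: [3.141, -0.001, 1.679]
ft_force: [-5.4, 1.9, 15.0]
width: 0.0464
gripper_force: 63.9
```

{"fn": "play_rows", "kwargs": {"steps": [[0, 0, 0.005, 0], [0, 0, 0.005, 0], [0, 0, 0.005, 0], [0, 0, 0.15, 0], [0, 0, 0.35, 0]], "jaw": 1}}

```text
clock: 21.08
position: [0.6411, -0.1573, 0.1213]
eef_rot: [-3.134, -0.002, 1.679]
ft_force: [1.1, 0.5, 0.8]
width: 0.0855
gripper_force: 0.0
```

```bash
python3 -c "
from h import *
o=get_obs();print(o['joint_pos'].round(2),o['position'])
t=load('t3')
for p in [(449,205),(484,204),(466,206)]:print(plane(t,*p,.02))"
```

```text
[-0.18  0.64  0.52  1.65 -0.37  0.96  0.58] [ 0.64108472 -0.15726386  0.12133942]
[ 0.5346 -0.3666  0.02  ]
[ 0.5352 -0.4652  0.02  ]
[ 0.5307 -0.414   0.02  ]
```

{"fn": "play_rows", "kwargs": {"steps": [[-0.1, -0.12, 0.1, -0.07], [-0.2, -0.24, 0.1, -0.14], [-0.3, -0.36, 0.1, -0.21], [-0.35, -0.48, 0.1, -0.28], [-0.4, -0.6, 0.1, -0.35]]}}

```text
clock: 21.5
position: [0.5626, -0.2792, 0.145]
eef_rot: [3.141, -0.0, 1.123]
ft_force: [-0.1, -0.9, -0.1]
width: 0.0852
gripper_force: 0.0
```

{"fn": "play_rows", "kwargs": {"steps": [[-0.1, -0.12, 0, -0.07], [-0.2, -0.24, 0, -0.14], [-0.3, -0.36, 0, -0.21], [-0.38, -0.48, 0, -0.28], [-0.38, -0.54, 0, -0.35]]}}

```text
clock: 21.92
position: [0.4831, -0.3902, 0.1452]
eef_rot: [3.141, 0.002, 0.568]
ft_force: [-0.2, -0.5, 0.5]
width: 0.0851
gripper_force: 0.0
```

{"fn": "play_rows", "kwargs": {"steps": [[0, 0, 0, -0.07], [0, 0, 0, -0.14], [0, 0, 0, -0.21], [0, 0, 0, -0.24], [0, 0, 0, -0.24]]}}

```text
clock: 22.33
position: [0.4876, -0.3861, 0.1442]
eef_rot: [-3.142, 0.001, 0.2]
ft_force: [0.5, -0.3, 0.7]
width: 0.0854
gripper_force: 0.0
```

```bash
python3 jars.py; python3 -c "
from h import *
o=get_obs();print(o['joint_pos'].round(2),o['position'])
w=save('wrist','w3');x=save('top','t4')"
```

```text
scene [([0.4544, -0.2447], 127), ([0.4853, -0.3862], 299)]
top [([0.4872, -0.3602], 323), ([0.4339, -0.1695], 212)]
22.4333 [ 0.4876007  -0.38610048  0.14441442] 0.20451256794291894 0.0857113322482801
[-0.02  0.68  0.92  1.75 -0.62  1.03 -0.24] [ 0.4876007  -0.38610048  0.14441442]
```

View pics/t4.png

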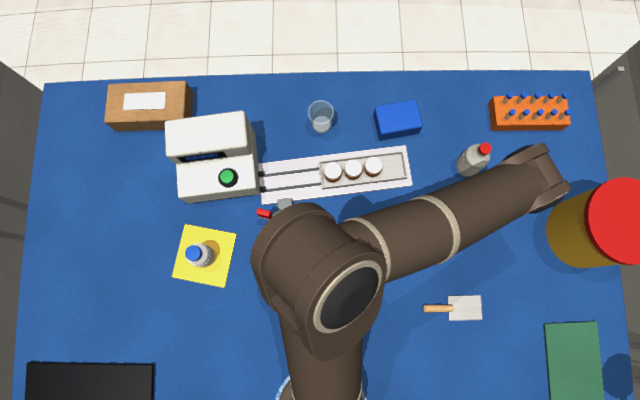

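The top view shows three jars in the tray at (333,171), (353,168) and (373,166), and the bottle on the mat. The arm is over jar3, and the mouse is clear of the fingers.

{"fn": "play_rows", "kwargs": {"steps": [[0, 0, -0.15, 0], [0, 0, -0.34, 0], [0, 0, -0.48, 0], [0, 0, -0.52, 0], [0, 0, -0.52, 0]]}}

```text
clock: 22.95
position: [0.4865, -0.3853, 0.0388]
eef_rot: [-3.139, 0.003, 0.203]
ft_force: [-0.3, -1.0, 0.5]
width: 0.0855
gripper_force: 0.0
```

{"fn": "play_rows", "kwargs": {"steps": [[0, 0, 0, 0], [0, 0, 0, 0], [0, 0, 0, 0], [0, 0, 0, 0], [0, 0, 0, 0]], "jaw": -1}}

```text
clock: 23.37
position: [0.4885, -0.3872, 0.0433]
eef_rot: [3.14, -0.003, 0.202]
ft_force: [-1.3, 2.2, 11.0]
width: 0.0463
gripper_force: 59.7
```

{"fn": "play_rows", "kwargs": {"steps": [[0, 0, 0, 0], [0, 0, 0.05, 0], [0, 0, 0.15, 0], [0, 0, 0.3, 0], [0, 0, 0.45, 0]]}}

```text
clock: 23.78
position: [0.4872, -0.386, 0.1324]
eef_rot: [-3.141, 0.001, 0.202]
ft_force: [1.9, -0.0, -0.2]
width: 0.0457
gripper_force: 61.5
```

{"fn": "play_rows", "kwargs": {"steps": [[0.05, 0.08, 0.1, 0.07], [0.15, 0.2, 0.1, 0.14], [0.25, 0.3, 0.1, 0.21], [0.35, 0.4, 0.1, 0.28], [0.45, 0.5, 0.1, 0.35]]}}

```text
clock: 24.2
position: [0.5787, -0.2851, 0.1524]
eef_rot: [3.14, -0.001, 0.758]
ft_force: [0.1, -0.3, -0.8]
width: 0.046
gripper_force: 61.6
```

{"fn": "play_rows", "kwargs": {"steps": [[0.1, 0.1, 0, 0.07], [0.2, 0.2, 0, 0.14], [0.3, 0.3, 0, 0.21], [0.36, 0.36, 0, 0.28], [0.365, 0.36, 0, 0.35]]}}

```text
clock: 24.62
position: [0.6541, -0.2089, 0.1515]
eef_rot: [3.14, -0.002, 1.314]
ft_force: [0.6, 0.9, -1.4]
width: 0.0462
gripper_force: 61.6
```

{"fn": "play_rows", "kwargs": {"steps": [[0, 0, 0, 0.07], [0, 0, 0, 0.14], [0, 0, 0, 0.21], [0, 0, 0, 0.24], [0, 0, 0, 0.24]]}}

```text
clock: 25.03
position: [0.6506, -0.2146, 0.1521]
eef_rot: [3.14, 0.001, 1.681]
ft_force: [0.5, -0.3, 0.2]
width: 0.046
gripper_force: 61.6
```

{"fn": "play_rows", "kwargs": {"steps": [[0, 0, 0, 0], [0, 0, 0, 0]]}}

```text
clock: 25.2
position: [0.6506, -0.2143, 0.1514]
eef_rot: [3.141, 0.0, 1.677]
ft_force: [0.2, -0.8, -1.2]
width: 0.0459
gripper_force: 61.6
```

{"fn": "play_rows", "kwargs": {"steps": [[0, 0, -0.1, 0], [0, 0, -0.25, 0], [0, 0, -0.35, 0], [0, 0, -0.4, 0], [0, 0, -0.4, 0]]}}

```text
clock: 25.62
position: [0.6492, -0.2135, 0.0682]
eef_rot: [-3.137, -0.001, 1.678]
ft_force: [0.1, -1.1, -1.5]
width: 0.0457
gripper_force: 61.6
```

{"fn": "play_rows", "kwargs": {"steps": [[0, 0, 0, 0], [0, 0, -0.02, 0], [0, 0, -0.04, 0], [0, 0, -0.06, 0], [0, 0, -0.068, 0]]}}

```text
clock: 26.03
position: [0.6508, -0.2142, 0.0574]
eef_rot: [3.141, 0.0, 1.679]
ft_force: [-4.9, 2.6, 14.7]
width: 0.0455
gripper_force: 63.3
```

{"fn": "play_rows", "kwargs": {"steps": [[0, 0, 0, 0], [0, 0, 0, 0]]}}

```text
clock: 26.2
position: [0.6508, -0.2142, 0.0575]
eef_rot: [3.141, 0.0, 1.679]
ft_force: [-0.7, 0.8, 1.8]
width: 0.046
gripper_force: 61.9
```

{"fn": "play_rows", "kwargs": {"steps": [[0, 0, 0, 0], [0, 0, 0, 0], [0, 0, 0, 0], [0, 0, 0.15, 0], [0, 0, 0.35, 0]], "jaw": 1}}

```text
clock: 26.62
position: [0.6483, -0.2131, 0.124]
eef_rot: [-3.135, -0.002, 1.679]
ft_force: [0.6, 1.4, 0.1]
width: 0.0853
gripper_force: 0.0
```

{"fn": "play_rows", "kwargs": {"steps": [[0, 0, 0.2, 0], [-0.1, 0.15, 0.35, 0], [-0.2, 0.3, 0.5, 0], [-0.3, 0.45, 0.55, 0], [-0.4, 0.6, 0.55, 0]]}}

```text
clock: 27.03
position: [0.5713, -0.0945, 0.2404]
eef_rot: [3.136, 0.001, 1.677]
ft_force: [0.8, 0.8, -0.3]
width: 0.0852
gripper_force: 0.0
```

{"fn": "play_rows", "kwargs": {"steps": [[-0.1, 0.15, 0, 0], [-0.2, 0.3, 0, 0], [-0.3, 0.4, 0, 0], [-0.37, 0.45, 0, 0], [-0.37, 0.45, 0, 0]], "jaw": -1}}

```text
clock: 27.45
position: [0.4941, -0.0014, 0.2371]
eef_rot: [-3.14, -0.002, 1.683]
ft_force: [0.0, 0.7, 0.3]
width: 0.0255
gripper_force: 0.0
```

```bash
python3 -c "
from h import *
o=get_obs();print(o['joint_pos'].round(2),o['position'],o['width'])
w=save('wrist','w5');s=save('scene','s5')
v=np.hstack([w['image'][:,130:530],cv2.resize(s['image'][120:320,260:460],(400,400))]);cv2.imwrite('pics/e.png',v[:,:,::-1])"
```

```text
[-0.59  0.21  0.58  1.95 -0.14  1.02  0.17] [ 0.49411431 -0.0013736   0.23707679] 0.025514422318292942
```

View pics/e.png

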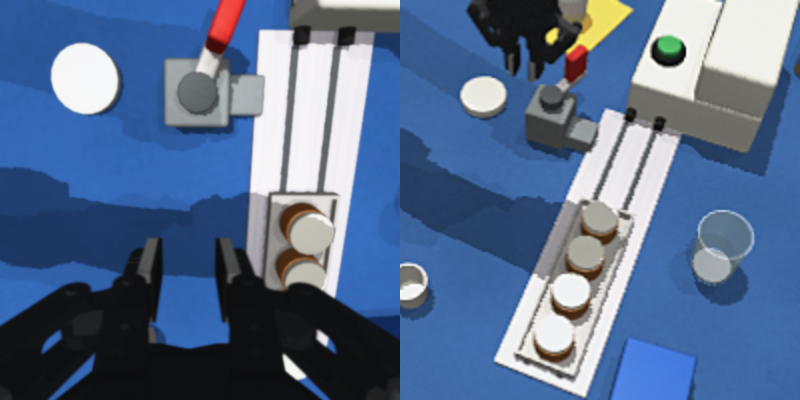

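All four jars stand upright in the tray. The hub is at wrist pixel (327,93), and the red paddle points a little towards +x.

Run:
```python
from h import *
t=load('top0');s=load('scene0');w1=load('w1');w5=load('w5')
H=tri([ray(t,284.8,219),ray(w1,206,130),ray(w5,327,93)]);print('hub',H,tri([ray(w1,206,130),ray(w5,327,93)]))
for z in(.09,.085,.095):print(z,plane(t,284.8,219,z),plane(w1,206,130,z),plane(w5,327,93,z))
def red(c,box):
    h=cv2.cvtColor(c['image'],cv2.COLOR_RGB2HSV);m=cv2.inRange(h,(0,150,80),(9,255,255))|cv2.inRange(h,(172,150,80),(180,255,255))
    x0,y0,x1,y1=box;k=np.zeros_like(m);k[y0:y1,x0:x1]=m[y0:y1,x0:x1]
    q=max(cv2.findContours(k,0,1)[0],key=cv2.contourArea);return cv2.minAreaRect(q),cv2.moments(q)
for n,c,b in(('t',t,(240,195,290,230)),('s',s,(330,130,370,170)),('w1',w1,(150,20,260,130))):
    r,m=red(c,b);u=(m['m10']/m['m00'],m['m01']/m['m00']);print(n,r,u,plane(c,*u,.125))
x=cv2.resize(w1['image'][20:160,160:300],(560,560),interpolation=2);cv2.imwrite('pics/f.png',x[:,:,::-1])
```

```text
hub [0.4939 0.0813 0.0804] [0.4925 0.0821 0.077 ]
0.09 [0.4938 0.0784 0.09  ] [0.497  0.0836 0.09  ] [0.4923 0.0814 0.09  ]
0.085 [0.4947 0.079  0.085 ] [0.4953 0.083  0.085 ] [0.4924 0.0816 0.085 ]
0.095 [0.493  0.0779 0.095 ] [0.4987 0.0841 0.095 ] [0.4922 0.0812 0.095 ]
t ((263.1764831542969, 212.7941436767578), (13.824529647827148, 7.276068687438965), 14.03624439239502) (263.2117400419287, 212.73165618448635) [0.5049 0.1286 0.125 ]
s ((348.0, 151.5), (17.0, 10.0), 90.0) (347.6278735632184, 150.9037356321839) [0.5112 0.1185 0.125 ]
w1 ((198.05885314941406, 69.26470947265625), (22.070741653442383, 47.536983489990234), 14.03624439239502) (198.12431476569407, 69.16410256410256) [0.5037 0.1316 0.125 ]
```

View pics/f.png

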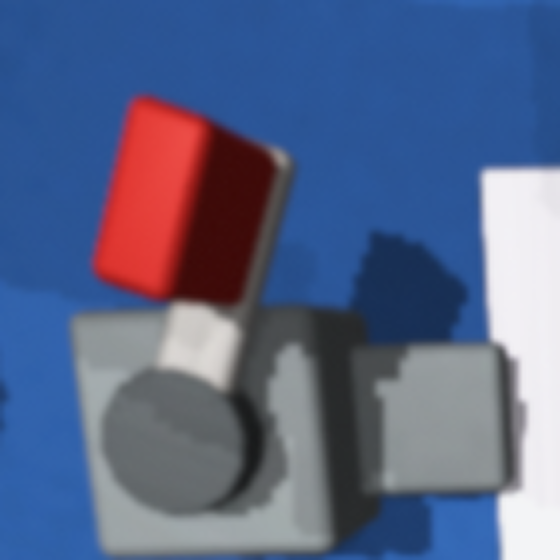

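The crop shows the paddle's top face with corners at wrist pixels (195,44), (212.5,51), (201,94.5) and (184,87.5), and the hub at about (204,130).

Run:
```python
from h import *
w=load('w1')
P=np.array([plane(w,*p,.133) for p in [(195,44.25),(212.5,51.25),(201.25,94.5),(183.75,87.5)]]);print(P,P.mean(0))
d=P[0]+P[1]-P[2]-P[3];a=np.arctan2(d[1],d[0]);print(np.linalg.norm(d)/2,a, 'q',1.682-a)
print('hub',plane(w,203.7,130,.08))
g=P.mean(0)[:2];print('axis',g-.05*np.array([np.cos(a),np.sin(a)]))
```

```text
[[0.5047 0.1474 0.133 ]
 [0.5171 0.1438 0.133 ]
 [0.5087 0.1137 0.133 ]
 [0.4959 0.1176 0.133 ]] [0.5066   0.130625 0.133   ]
0.03116027117982128 1.2911742087855527 q 0.39082579121444727
hub [0.4914 0.0823 0.08  ]
axis [0.49280038 0.08256701]
```

{"fn": "play_rows", "kwargs": {"steps": [[-0.02, 0.17, 0, 0], [-0.05, 0.34, 0, 0], [-0.08, 0.52, 0, 0], [-0.1, 0.68, 0, 0], [-0.1, 0.68, 0, 0]], "jaw": -1}}

```text
clock: 27.97
position: [0.4767, 0.1379, 0.2369]
eef_rot: [3.141, -0.002, 1.685]
ft_force: [0.6, 0.7, 0.2]
width: 0.0
gripper_force: 0.0
```

{"fn": "play_rows", "kwargs": {"steps": [[0, 0, -0.1, 0], [0, 0, -0.25, 0], [0, 0, -0.35, 0], [0, 0, -0.35, 0], [0, 0, -0.35, 0]]}}

```text
clock: 28.38
position: [0.4771, 0.1305, 0.1667]
eef_rot: [-3.14, 0.002, 1.677]
ft_force: [-0.9, 0.5, -0.6]
width: 0.0002
gripper_force: 0.0
```

```bash
python3 -c "
from h import *
o=get_obs();print(o['joint_pos'].round(2),o['position'],o['width'])
save('wrist','w6');save('top','t6');s=save('scene','s6')
w=load('w6');v=np.hstack([w['image'][:,120:520],cv2.resize(s['image'][90:240,270:420],(400,400))]);cv2.imwrite('pics/g.png',v[:,:,::-1])
for a in range(110,-800,-150):
  r=np.radians(a-30*np.arange(1,6)); print(a,[[round(.28*(np.cos(x)-np.cos(np.radians(a))),3),round(.28*(np.sin(x)-np.sin(np.radians(a))),3),0,0] for x in r])
"
```

```text
[-0.76  0.31  0.49  2.02 -0.19  0.86 -0.07] [0.47713554 0.13054666 0.16668456] 0.00019589429298479412
110 [[np.float64(0.144), np.float64(0.013), 0, 0], [np.float64(0.276), np.float64(-0.049), 0, 0], [np.float64(0.359), np.float64(-0.167), 0, 0], [np.float64(0.372), np.float64(-0.312), 0, 0], [np.float64(0.31), np.float64(-0.443), 0, 0]]
-40 [[np.float64(-0.119), np.float64(-0.083), 0, 0], [np.float64(-0.263), np.float64(-0.096), 0, 0], [np.float64(-0.394), np.float64(-0.035), 0, 0], [np.float64(-0.478), np.float64(0.084), 0, 0], [np.float64(-0.49), np.float64(0.229), 0, 0]]
-190 [[np.float64(0.061), np.float64(0.131), 0, 0], [np.float64(0.18), np.float64(0.214), 0, 0], [np.float64(0.324), np.float64(0.227), 0, 0], [np.float64(0.456), np.float64(0.166), 0, 0], [np.float64(0.539), np.float64(0.047), 0, 0]]
-340 [[np.float64(0.013), np.float64(-0.144), 0, 0], [np.float64(-0.049), np.float64(-0.276), 0, 0], [np.float64(-0.167), np.float64(-0.359), 0, 0], [np.float64(-0.312), np.float64(-0.372), 0, 0], [np.float64(-0.443), np.float64(-0.31), 0, 0]]
-490 [[np.float64(-0.083), np.float64(0.119), 0, 0], [np.float64(-0.096), np.float64(0.263), 0, 0], [np.float64(-0.035), np.float64(0.394), 0, 0], [np.float64(0.084), np.float64(0.478), 0, 0], [np.float64(0.229), np.float64(0.49), 0, 0]]
-640 [[np.float64(0.131), np.float64(-0.061), 0, 0], [np.float64(0.214), np.float64(-0.18), 0, 0], [np.float64(0.227), np.float64(-0.324), 0, 0], [np.float64(0.166), np.float64(-0.456), 0, 0], [np.float64(0.047), np.float64(-0.539), 0, 0]]
-790 [[np.float64(-0.144), np.float64(-0.013), 0, 0], [np.float64(-0.276), np.float64(0.049), 0, 0], [np.float64(-0.359), np.float64(0.167), 0, 0], [np.float64(-0.372), np.float64(0.312), 0, 0], [np.float64(-0.31), np.float64(0.443), 0, 0]]
```

View pics/g.png

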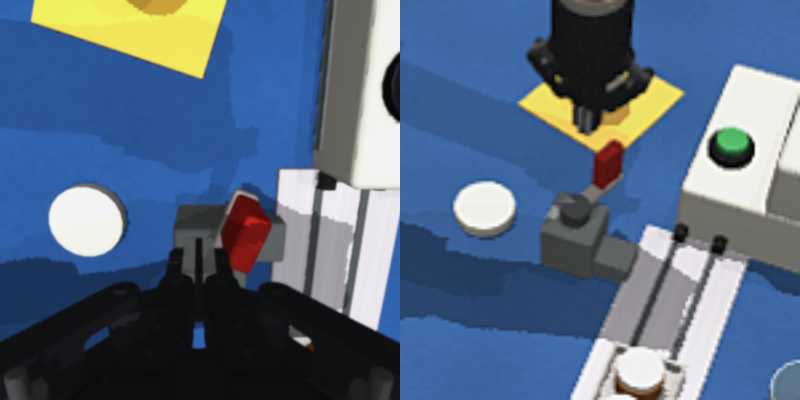

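The shut fingers are just to the −x side of the paddle at (245,235) and clear of it. Next I'll lower them beside it and start cranking.

{"fn": "play_rows", "kwargs": {"steps": [[-0.015, 0.02, 0, 0], [-0.015, 0.02, -0.1, 0], [-0.015, 0.02, -0.2, 0], [-0.015, 0.02, -0.225, 0], [-0.015, 0.02, -0.225, 0]]}}

```text
clock: 28.95
position: [0.473, 0.1359, 0.1217]
eef_rot: [-3.14, 0.0, 1.679]
ft_force: [-0.6, -0.6, 0.5]
width: -0.0003
gripper_force: 0.0
```

{"fn": "play_rows", "kwargs": {"steps": [[0.07, 0.013, 0, 0], [0.144, 0.013, 0, 0], [0.22, -0.015, 0, 0], [0.276, -0.049, 0, 0]]}}

```text
clock: 29.28
position: [0.5295, 0.127, 0.1232]
eef_rot: [3.141, -0.001, 1.68]
ft_force: [-2.6, 1.1, 0.7]
width: -0.0
gripper_force: 1.4
```

```bash
python3 -c "
from h import *
o=get_obs();print(o['position'],o['width'],o['ft_force'])
w=save('wrist','w7');s=save('scene','s7')
v=np.hstack([w['image'][:,120:520],cv2.resize(s['image'][90:290,270:470],(400,400))]);cv2.imwrite('pics/i.png',v[:,:,::-1])
"
```

```text
[0.5295123  0.12698059 0.12324112] -3.493305924570192e-05 [-2.60060144  1.07620692  0.67370209]
```

View pics/i.png

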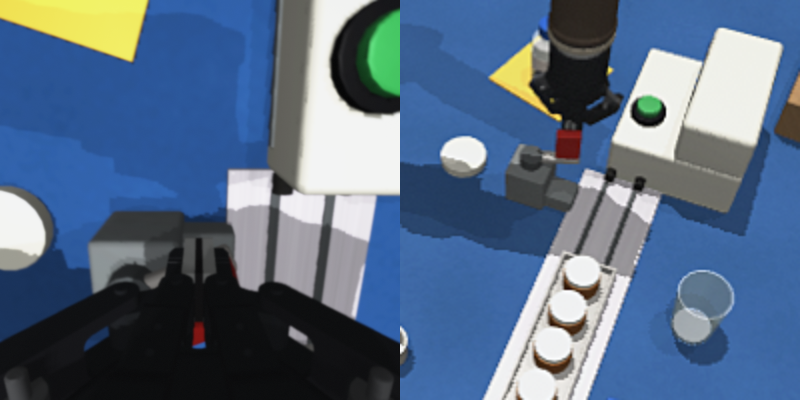

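The paddle is being pushed ahead of the fingers with a light force of about 3 N, and the tray has started to move. Next are arcs of 150°.

{"fn": "play_rows", "kwargs": {"steps": [[0.083, -0.119, 0, 0], [0.096, -0.263, 0, 0], [0.034, -0.394, 0, 0], [-0.084, -0.478, 0, 0], [-0.229, -0.49, 0, 0]]}}

```text
clock: 29.8
position: [0.4852, 0.0249, 0.1235]
eef_rot: [3.135, 0.002, 1.674]
ft_force: [5.6, 1.2, -0.2]
width: -0.0001
gripper_force: 1.9
```

```bash
python3 -c "
from h import *
c=np.array([.4932,.082])
p=get_obs()['position'][:2]-c;print(np.hypot(*p),np.degrees(np.arctan2(p[1],p[0])))
s=save('scene','s8');cv2.imwrite('pics/j.png',cv2.resize(s['image'][90:290,260:460],(400,400))[:,:,::-1])
for a in range(-100,-900,-150):
  r=np.radians(a-30*np.arange(1,6)); print(a,[[round(float(.28*(np.cos(x)-np.cos(np.radians(a)))),3),round(float(.28*(np.sin(x)-np.sin(np.radians(a)))),3)] for x in r])
"
```

```text
0.05769999086164682 -98.01322629139223
-100 [[-0.131, 0.061], [-0.214, 0.18], [-0.227, 0.324], [-0.166, 0.456], [-0.047, 0.539]]
-250 [[0.144, 0.013], [0.276, -0.049], [0.359, -0.167], [0.372, -0.312], [0.31, -0.443]]
-400 [[-0.119, -0.083], [-0.263, -0.096], [-0.394, -0.035], [-0.478, 0.084], [-0.49, 0.229]]
-550 [[0.061, 0.131], [0.18, 0.214], [0.324, 0.227], [0.456, 0.166], [0.539, 0.047]]
-700 [[0.013, -0.144], [-0.049, -0.276], [-0.167, -0.359], [-0.312, -0.372], [-0.443, -0.31]]
-850 [[-0.083, 0.119], [-0.096, 0.263], [-0.035, 0.394], [0.084, 0.478], [0.229, 0.49]]
```

View pics/j.png

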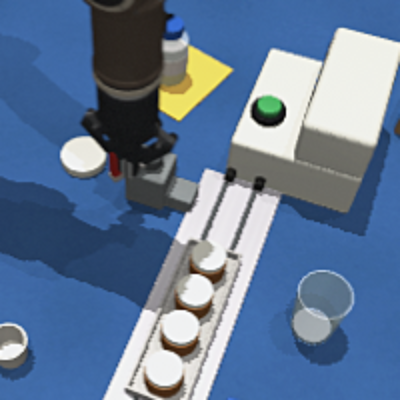

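The scene view shows the tray advancing with the jars upright.

{"fn": "play_rows", "kwargs": {"steps": [[-0.131, 0.061, 0, 0], [-0.214, 0.18, 0, 0], [-0.227, 0.324, 0, 0], [-0.166, 0.456, 0, 0], [-0.047, 0.539, 0, 0]]}}

```text
clock: 30.27
position: [0.4703, 0.1375, 0.1224]
eef_rot: [-3.138, -0.001, 1.68]
ft_force: [-4.2, -2.1, 0.2]
width: -0.0001
gripper_force: 2.1
```

{"fn": "play_rows", "kwargs": {"steps": [[0.144, 0.013, 0, 0], [0.276, -0.049, 0, 0], [0.359, -0.167, 0, 0], [0.372, -0.312, 0, 0], [0.31, -0.443, 0, 0]]}}

```text
clock: 30.68
position: [0.5386, 0.0477, 0.1228]
eef_rot: [3.137, -0.0, 1.68]
ft_force: [1.6, 4.0, 0.1]
width: -0.0
gripper_force: 2.0
```

{"fn": "play_rows", "kwargs": {"steps": [[-0.119, -0.083, 0, 0], [-0.263, -0.096, 0, 0], [-0.394, -0.035, 0, 0], [-0.478, 0.084, 0, 0], [-0.49, 0.229, 0, 0]]}}

```text
clock: 31.1
position: [0.4353, 0.0906, 0.1229]
eef_rot: [3.141, 0.001, 1.674]
ft_force: [1.3, -6.5, -1.1]
width: 0.0
gripper_force: 2.4
```

```bash
cat > st.py <<'E'
from h import *
c=np.array([.4932,.082]);o=get_obs()
p=o['position'][:2]-c;print(np.hypot(*p),np.degrees(np.arctan2(p[1],p[0])),o['position'],o['ft_force'],o['clock'])
s=capture('scene')
h=cv2.cvtColor(s['image'],cv2.COLOR_RGB2HSV);m=cv2.inRange(h,(0,0,185),(180,25,255));m=cv2.inRange(h,(4,120,40),(18,255,200))
k=np.zeros_like(m);k[150:330,300:430]=m[150:330,300:430]
n,l,st,ce=cv2.connectedComponentsWithStats(k);u=np.array([-.111,.994])
for i in range(1,n):
    if st[i][4]>25:
        P=plane(s,*ce[i],.03)[:2];print(P,'along',(P-[.641,-.131])@u)
E
python3 st.py
```

```text
0.05851982150208256 171.55340161967501 [0.43531493 0.09059583 0.1228803 ] [ 1.31698386 -6.5050166  -1.08002908] 31.1
[0.6282 0.0561] along 0.1873982
[ 0.633  -0.0007] along 0.1304062
[ 0.6388 -0.0587] along 0.0721104
[ 0.6468 -0.1202] along 0.0100914
```

{"fn": "play_rows", "kwargs": {"steps": [[0.061, 0.131, 0, 0], [0.18, 0.214, 0, 0], [0.324, 0.227, 0, 0], [0.456, 0.166, 0, 0], [0.539, 0.047, 0, 0]]}}

```text
clock: 31.57
position: [0.5465, 0.1065, 0.1221]
eef_rot: [-3.141, -0.002, 1.685]
ft_force: [-4.2, 5.5, 1.0]
width: -0.0002
gripper_force: 3.1
```

```bash
python3 st.py; python3 -c "
import numpy as np
a=-700
r=np.radians(a-np.array([15,30,45,55,65,70,75,80,85,90,95,100,110])); print(np.c_[.28*(np.cos(r)-np.cos(np.radians(a))),.28*(np.sin(r)-np.sin(np.radians(a)))].round(3).tolist())"
```

```text
0.05866345029742124 24.696677234475917 [0.54649765 0.10651043 0.1221267 ] [-4.16583385  5.52993503  0.95885659] 31.5667
[0.6243 0.082 ] along 0.21357570000000003
[0.6296 0.0251] along 0.1564288
[ 0.6367 -0.0325] along 0.0983863
[ 0.6432 -0.0945] along 0.03603680000000001
[[0.016, -0.071], [0.013, -0.144], [-0.009, -0.214], [-0.034, -0.256], [-0.065, -0.294], [-0.083, -0.31], [-0.103, -0.325], [-0.123, -0.338], [-0.145, -0.35], [-0.167, -0.359], [-0.191, -0.366], [-0.214, -0.372], [-0.263, -0.376]]
```

{"fn": "play_rows", "kwargs": {"steps": [[0.016, -0.071, 0, 0], [0.013, -0.144, 0, 0], [-0.009, -0.214, 0, 0], [-0.034, -0.256, 0, 0], [-0.034, -0.256, 0, 0]]}}

```text
clock: 32.03
position: [0.5376, 0.0488, 0.1226]
eef_rot: [3.142, 0.001, 1.676]
ft_force: [0.3, 0.2, -0.3]
width: 0.0003
gripper_force: 0.0
```

{"fn": "play_rows", "kwargs": {"steps": [[-0.015, -0.019, 0, 0], [-0.031, -0.038, 0, 0], [-0.031, -0.038, 0, 0]]}}

```text
clock: 32.28
position: [0.5319, 0.0434, 0.1223]
eef_rot: [3.141, -0.0, 1.679]
ft_force: [0.1, -0.0, 0.8]
width: -0.0
gripper_force: 0.3
```

{"fn": "play_rows", "kwargs": {"steps": [[-0.018, -0.016, 0, 0], [-0.018, -0.016, 0, 0], [-0.018, -0.016, 0, 0]]}}

```text
clock: 32.53
position: [0.5285, 0.0403, 0.122]
eef_rot: [-3.141, 0.0, 1.679]
ft_force: [0.7, 0.5, -0.4]
width: 0.0001
gripper_force: 0.2
```

```bash
python3 st.py
```

```text
0.054631700815706404 -49.80345329825889 [0.52845994 0.0402704  0.12204467] [ 0.73052135  0.46454428 -0.35792979] 32.5333
[0.624  0.0972] along 0.22871780000000003
[0.6303 0.0391] along 0.1702671
[ 0.6334 -0.0186] along 0.11256920000000001
[ 0.6417 -0.0804] along 0.050218700000000005
```

{"fn": "play_rows", "kwargs": {"steps": [[-0.02, -0.015, 0, 0], [-0.042, -0.027, 0, 0], [-0.042, -0.027, 0, 0]]}}

```text
clock: 32.83
position: [0.5195, 0.0343, 0.122]
eef_rot: [-3.141, 0.0, 1.678]
ft_force: [0.5, 0.2, 0.2]
width: 0.0002
gripper_force: 0.1
```

{"fn": "play_rows", "kwargs": {"steps": [[-0.022, -0.01, 0, 0], [-0.022, -0.01, 0, 0], [-0.022, -0.01, 0, 0]]}}

```text
clock: 33.08
position: [0.519, 0.0339, 0.1228]
eef_rot: [3.135, -0.0, 1.679]
ft_force: [11.0, 3.4, -6.2]
width: 0.0002
gripper_force: 5.6
```

```bash
python3 st.py
```

```text
0.054603008257729665 -61.79693908197541 [0.51900526 0.03387956 0.1228275 ] [11.03392689  3.36889574 -6.23954957] 33.0833
[0.6327 0.0995] along 0.2300383
[0.6295 0.0414] along 0.1726421
[ 0.6342 -0.0171] along 0.1139714
[ 0.6406 -0.0789] along 0.05183180000000001
```

{"fn": "play_rows", "kwargs": {"steps": [[-0.02, -0.008, 0, 0], [-0.035, -0.014, 0, 0], [-0.035, -0.014, 0, 0], [-0.035, -0.014, 0, 0]]}}

```text
clock: 33.47
position: [0.5186, 0.033, 0.1245]
eef_rot: [3.121, -0.0, 1.681]
ft_force: [29.5, 8.8, -16.8]
width: -0.0001
gripper_force: 15.1
```

```bash
python3 st.py
```

```text
0.055170795306456515 -62.532143004869766 [0.51864758 0.03304862 0.12446455] [ 29.47007099   8.78291232 -16.77186288] 33.4667
[0.6327 0.0995] along 0.2300383
[0.6295 0.0414] along 0.1726421
[ 0.6342 -0.0171] along 0.1139714
[ 0.6407 -0.0787] along 0.052019499999999996
```

{"fn": "play_rows", "kwargs": {"steps": [[0.04, 0.015, 0, 0], [0.12, 0.05, 0, 0], [0.12, 0.05, 0.2, 0], [0.12, 0.05, 0.4, 0], [0.12, 0.05, 0.5, 0]]}}

```text
clock: 33.93
position: [0.5338, 0.0393, 0.225]
eef_rot: [3.14, 0.001, 1.678]
ft_force: [0.8, -0.2, 0.1]
width: 0.0001
gripper_force: 0.0
```

```bash
python3 st.py
python3 - <<'E'
from h import *
R=[]
for f in ['top0','scene0','w7','w1','w6','t6','s6']:
    c=load(f);h=cv2.cvtColor(c['image'],cv2.COLOR_RGB2HSV);m=cv2.inRange(h,(45,90,50),(80,255,255));m[330:]=0
    cs=[q for q in cv2.findContours(m,0,1)[0] if cv2.contourArea(q)>40]
    if cs:
        q=max(cs,key=cv2.contourArea);M=cv2.moments(q);u=(M['m10']/M['m00'],M['m01']/M['m00'])
        print(f,u,M['m00'],cv2.boundingRect(q),plane(c,*u,.097))
        if f in('top0','scene0','w7'):R.append(ray(c,*u))
print(tri(R))
E
```

```text
0.05887935203029054 -46.46356165311588 [0.53375703 0.03931621 0.2249578 ] [ 0.82423692 -0.22360763  0.06781969] 33.9333
[0.6327 0.0995] along 0.2300383
[0.6288 0.041 ] along 0.1723222
[ 0.6342 -0.0171] along 0.1139714
[ 0.6407 -0.0787] along 0.052019499999999996
top0 (571.9336492890995, 325.8815165876777) 316.5 (544, 322, 53, 8) [ 0.2045 -0.637   0.097 ]
scene0 (43.52470501474926, 319.5108775811209) 904.0 (14, 301, 64, 29) [ 0.1209 -0.6213  0.097 ]
w7 (523.3509392378462, 51.50736782758001) 6503.5 (477, 5, 92, 92) [0.6103 0.2324 0.097 ]
w6 (560.4856357964334, 80.70419518554732) 3579.5 (525, 47, 70, 68) [0.6101 0.2324 0.097 ]
t6 (571.8335949764521, 325.86656200941917) 318.5 (544, 322, 53, 8) [ 0.2046 -0.6367  0.097 ]
s6 (43.52912979351032, 319.5141961651917) 904.0 (14, 301, 65, 29) [ 0.1209 -0.6213  0.097 ]
[ 0.3413 -0.2598  0.6303]
```

{"fn": "play_rows", "kwargs": {"steps": [[0.06, 0.16, 0, -0.07], [0.12, 0.32, 0, -0.14], [0.18, 0.48, 0, -0.21], [0.24, 0.64, 0, -0.28], [0.3, 0.75, 0, -0.35]]}}

```text
clock: 34.4
position: [0.5924, 0.1935, 0.2215]
eef_rot: [-3.14, 0.0, 1.126]
ft_force: [0.1, 0.7, 0.5]
width: 0.0001
gripper_force: 0.0
```

{"fn": "play_rows", "kwargs": {"steps": [[0.06, 0.1, 0, -0.07], [0.075, 0.2, 0, -0.14], [0.075, 0.21, 0, -0.21], [0.075, 0.21, 0, -0.28], [0.075, 0.21, 0, -0.35]]}}

```text
clock: 34.82
position: [0.6073, 0.2322, 0.2213]
eef_rot: [3.141, 0.002, 0.574]
ft_force: [0.1, 0.1, -0.3]
width: -0.0001
gripper_force: 0.0
```

{"fn": "play_rows", "kwargs": {"steps": [[0, 0, 0, -0.07], [0, 0, 0, -0.14], [0, 0, 0, -0.21], [0, 0, 0, -0.28], [0, 0, 0, -0.28]]}}

```text
clock: 35.23
position: [0.6074, 0.2318, 0.2214]
eef_rot: [3.141, 0.002, 0.134]
ft_force: [0.7, 0.4, 0.9]
width: -0.0002
gripper_force: 0.0
```

Run:
```python
from h import *
print(tri([ray(load(f),*u) for f,u in [('top0',(226.5,176.3)),('scene0',(394.4,142.7)),('w7',(523.4,51.5)),('w6',(560.5,80.7))]]))
o=get_obs();print(o['position'],o['eef_rot'],o['joint_pos'].round(2))
save('scene','s9');save('top','t9')
u=np.array([-.111,.994])
for f in['s5','s9']:
    s=load(f);h=cv2.cvtColor(s['image'],cv2.COLOR_RGB2HSV);m=cv2.inRange(h,(4,120,40),(18,255,200));k=np.zeros_like(m);k[150:330,300:430]=m[150:330,300:430]
    n,l,st,ce=cv2.connectedComponentsWithStats(k);print(f,[round(float((plane(s,*ce[i],.03)[:2]-[.641,-.131])@u),4) for i in range(1,n) if st[i][4]>20])
s=load('s9');t=load('t9')
v=np.hstack([cv2.resize(s['image'][110:270,310:430],(450,600)),cv2.resize(t['image'][100:230,150:226+0],(350,600))]);cv2.imwrite('pics/k.png',cv2.resize(s['image'][80:280,270:470],(600,600),interpolation=2)[:,:,::-1])
```

```text
[0.6081 0.2312 0.1001]
[0.60738841 0.23179062 0.22143016] [3.14059323e+00 1.54825981e-03 1.34360517e-01] [-0.96  0.58  0.8   1.6  -0.44  1.15 -1.5 ]
s5 [0.0715, 0.0144, -0.0435, -0.1039]
s9 [0.23, 0.1728, 0.1141, 0.0519]
```

The tray moved 157 mm, which with its initial 3–4 mm offset makes it fully home, and it held against a hard stop. Next I'll press the button.

{"fn": "play_rows", "kwargs": {"steps": [[0, 0, -0.15, 0], [0, 0, -0.3, 0], [0, 0, -0.42, 0], [0, 0, -0.48, 0], [0, 0, -0.48, 0]]}}

```text
clock: 35.75
position: [0.6065, 0.2317, 0.1236]
eef_rot: [3.14, 0.004, 0.142]
ft_force: [-2.5, -0.6, 2.9]
width: -0.0001
gripper_force: 1.4
```

{"fn": "play_rows", "kwargs": {"steps": [[0, 0, 0, 0], [0, 0, -0.01, 0], [0, 0, -0.02, 0], [0, 0, -0.03, 0], [0, 0, -0.03, 0]]}}

```text
clock: 36.17
position: [0.6092, 0.2322, 0.1212]
eef_rot: [-3.141, -0.003, 0.14]
ft_force: [1.3, -0.6, 4.3]
width: 0.0002
gripper_force: 2.1
```

{"fn": "play_rows", "kwargs": {"steps": [[0, 0, -0.01, 0], [0, 0, -0.02, 0], [0, 0, -0.03, 0], [0, 0, -0.03, 0]]}}

```text
clock: 36.5
position: [0.6095, 0.2322, 0.1195]
eef_rot: [-3.138, -0.003, 0.139]
ft_force: [-10.9, -3.1, 39.5]
width: -0.0
gripper_force: 19.7
```

{"fn": "play_rows", "kwargs": {"steps": [[0, 0, 0.05, 0], [0, 0, 0.2, 0], [0, 0, 0.4, 0], [0, 0, 0.55, 0], [0, 0, 0.55, 0]]}}

```text
clock: 36.92
position: [0.6107, 0.2325, 0.2306]
eef_rot: [-3.139, -0.008, 0.139]
ft_force: [0.8, -0.1, 0.7]
width: -0.0001
gripper_force: 0.0
```

{"fn": "play_rows", "kwargs": {"steps": [[-0.1, 0.1, 0, 0], [-0.25, 0.25, 0, 0], [-0.4, 0.4, 0, 0], [-0.55, 0.55, 0, 0], [-0.6, 0.6, 0.1, 0]]}}

```text
clock: 37.33
position: [0.481, 0.357, 0.24]
eef_rot: [3.141, 0.008, 0.147]
ft_force: [-0.4, 0.9, -0.6]
width: 0.0002
gripper_force: 0.0
```

```bash
python3 st.py
python3 - <<'E'
from h import *
s=save('scene','s10');t=save('top','t10')
v=np.hstack([cv2.resize(t['image'][70:320,80:500],(500,298)),np.zeros((298,0,3),'uint8')])
a=cv2.resize(t['image'][80:300,150:500],(800,503),interpolation=2)[:300]
b=cv2.resize(s['image'][60:280,200:490],(395,300),interpolation=2);a=cv2.resize(t['image'][80:300,150:440],(395,300),interpolation=2)
cv2.imwrite('pics/l.png',np.hstack([a,b])[:,:,::-1])
E
```

```text
0.27526614284733647 92.5408058435045 [0.48099721 0.35699553 0.24003988] [-0.43899071  0.93321848 -0.57411691] 37.3333
[0.6327 0.0995] along 0.2300383
[0.6292 0.0415] along 0.1727748
[ 0.6347 -0.0169] along 0.1141147
[ 0.6411 -0.0788] along 0.05187570000000001
```

View pics/l.png

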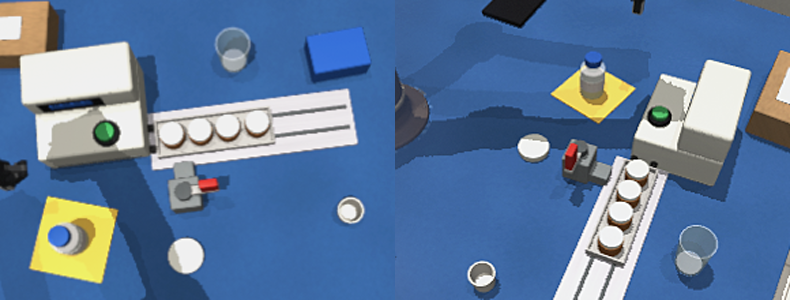

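The final view shows the tray home against the buffers with four upright jars, and the crank grip pointing away from the analyser (2.5 turns). The bottle stands on the mat and the robot is clear of everything.

```bash
python3 -c "
from rig import sign_off
print(sign_off())"
```

```text
the job is handed in; nothing more can be done
None
```

I handed the job in with the bottle upright on the mat, all four jars standing in the tray, the tray cranked fully home, and then the start button pressed to its stop and released.

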